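# Fill the puppet maker's clip-lid parts case

### The arm

A 6-joint arm with a two-finger parallel gripper is mounted at the origin on the work surface. World frame = base frame: x ahead of the robot, y to its left, z up, the work surface at z = 0. Lengths are in m, angles in rad, forces in N, time in s.
With the tool pointing down it reaches from about 0.35 to 0.725 m from the base axis. Payload 6 kg.
Tool frame: the origin (TCP) lies at the very end of the fingers, on their centre line; the grasp point (between the pads) lies tcp_to_grasp behind it (tcp_to_grasp is the distance from the TCP to the grasp point, in m); x points along the fingers, z is the direction in which the jaws open and shut, and the axes are right-handed (so a half turn about x gives the same grasp; the last joint's range is limited). The gripper opens to 85 mm and grips with 20 to 120 N. Pads are 22 mm wide; open, the fingers measure 114 mm over their backs; the gripper's body (76 mm by 85 mm) begins 54 mm behind the grasp point. The pads swing forward as they close: fully open they stand 13 mm farther back than shut.
Start: joints at [1.649, 0.04, 0.085, 0, -1.615, -0.334], TCP at [0.152, 0.58, 0.231] pointing down, gripper open.
Joint ranges: [-2.56, 2.56], [-1.29, 2.01], [-1.08, 1.49], [-3.29, 1.98], [-2.81, -0.18], [-2.99, 2.99]. Speed limits (rad/s): [2.57, 2.57, 3.01, 3.14, 3.14, 3.14].

### API

Orientations are given as a rotation vector (axis times angle).
In Python, from workcell import read_state, snapshot, calibration, close_job, look_for, trace, pinpoint, tcp_to_grasp gives the robot as it stands. The module is installed in compiled form; this text tells all that it offers.
- The arm moves only by the shell command python3 -m creep 'ROWS' [OPENING] [FORCE]. ROWS is a JSON object of lists of equal length, an entry for each row: "xyz": the shift along the tool's x, y, z in cm, a list of three; "yaw": the turn about the tool's x in rad. In form: {"xyz": [[dx, dy, dz], ...], "yaw": [yaw, ...]}. A call has 1 to 10 rows; each row shifts and turns the commanded pose from where the row before left it, along the tool's axes as they then stand; what a row does not reach is not made up. A row lasts 1/8 s, in which the tool goes at most 62.5 mm and 10.7 degrees, less where a joint would pass 70% of its speed; a pose out of reach is approached as far as the arm can. A call is refused whole if a number of a shift passes 6.25 or a number of a turn 0.188, either way. A call with a gripper value outside its range is refused whole. OPENING is the finger opening in cm, from 0 to 8.54, set as the call begins (- or left out, the last holds). The fingers move at their own pace and stop on an object; FORCE is the grip in N (left out, the last holds). Time passes only in rows, so rows that do not move let the fingers close. It gives the time, the measured TCP pose, the force and the opening at its end, in the units of the state.
- read_state(): the state, without advancing time (a new reading comes with each control period).
- snapshot(name): name is "scene" or "side" or "wrist"; returns (picture, depth): 420x560x3 uint8, blue, green, red; 420x560 float32, m along the optical axis (not along the pixel's ray), 0 where there is no reading.
- calibration(name): a dict with "fx", "fy", "cx", "cy" (pixels), "xyz" and "attitude" of the camera in the world. Camera axes: x right, y down, z forward; pixel columns grow to the right and rows downward; lengths in m; the calibration is good to about 2 mm. A picture is of the moment at which its call begins: read the wrist's pose just before it. calibration takes no time and is no camera call; for the wrist camera it gives the pose at the moment of the call.
- close_job(): hands the job in, once; it reports no verdict.
Trained networks look in the newest picture that a camera, given by its name, has taken for a name from the list of things; names that differ only in an ending like _2 or _b are one class to them, and where a whole thing is asked for, a point or a joint stands for the part that bears it (a point fixed in the world has none). Each returns a list of dicts, best first, with "score" (0 to 1); they miss things now and then, are a little off and sometimes report something else, mostly with a low value. They report only what shows in the picture. A call takes as long as a camera call. They do not tell look-alikes from the thing itself.
- look_for(camera, thing): "at" ([x, y, z] in m, in the coordinates of the camera as it stood for that picture, good to about 4 mm: the middle of the surface that is visible of it).
- trace(camera, thing): "region" (420x560 bool, what is visible of it).
- pinpoint(camera, thing): "at" ([x, y, z] in m, in the coordinates of the camera as it stood for that picture, good to about 4 mm: a listed point, or the origin of a listed thing).
The state is a dict: "t": time; "joint_positions": joint angles; "dq": joint speeds; "joint_torque": joint torques, N m; "tool_pos": TCP position; "orientation": TCP orientation; "force": force on the tool from outside, world axes, zero at the start; "torque": the same for the moment, N m; "width": finger opening in m.
Only numpy, scipy, OpenCV 4.12 (cv2) and the standard library are available. Lean on these libraries where they do the work, as an engineer would, in place of code of your own. Each camera call takes 0.05 s, during which the arm holds its last target. There are 200 camera calls.

### The job

Flip both yellow clips off the parts case, then lift its lid off and lay it flat on the green mat. Tip what is in each coloured pan into the case cell whose floor has that colour, and stand the pans back upright on the bench (a pan may be empty). When all is in, put the lid back on the case, flush all round, and snap both clips shut; do not push the glue bottle, the paint jar or the mallet about.

Things in the scene. Friction and masses are not known exactly. Their poses are not given: they have to be found in the camera images.
- case: black case, fixed, 187 x 187 mm, 70 mm high, walls and floor 4 mm. 3 mm dividers, 58 mm high, make 2 x 2 cells, 88 x 88 mm inside; the white one, with two wooden feet in it, stays as it is. Origin: centre of its underside; x, y square to the walls. A yellow clip in the middle of its +y (left) and -y (right) side, hinged 32 mm up and 100 mm from the middle
- lid: lid, 187 x 187 mm clear plate 8 mm thick, grey frame, 0.3 kg. Origin: centre of the plate's underside, 70 mm above the case's origin when seated, axes along the case's (a quarter turn fits too). Rounded rails 7 mm deep below it fit inside the case walls, 2.5 mm to spare. Handle on top: a bar along y 94 mm long, 14 mm wide, 12 mm high, its middle 40 mm above the origin; fingers close along x
- clip_left (a joint): angle of the yellow sprung clip on the case's +y side, rad: 0 snapped shut, 1.25 fully flipped off, outwards and down. Over-centre spring: pulls shut below 0.45, flips open above; about 2 N at the bar turns it. Pivot line along the case's x, 32 mm above its underside; the bar's axis is 72 mm from it. Strap 30 mm wide, with a hook that reaches 12 mm over the lid's edge
- clip_right (a joint): hinge angle of the same clip on the case's -y side
- clip_left_bar (a point): middle of the clip's round grip bar, 12 mm thick, 38 mm long along the case's x; pinched at its two ends from above it turns freely between the fingers. Clip shut: 104 mm above the case's underside, 106 mm from its middle; fully off: 49 mm above, 170 mm from the middle. Moves on an arc about the pivot
- clip_right_bar (a point): the same point of the clip on the -y side
- mat: green cutting mat with white lines, fixed, 210 x 250 mm, 3 mm thick. Origin: centre of its underside
- pad_red: red square floor of one case cell, 84 x 84 mm, 2 mm thick, fixed. Origin: centre of its underside = centre of the cell, 4 mm above the bench; axes along the case's. Which cell has which colour varies
- pad_blue: blue square floor of one case cell, 84 x 84 mm, 2 mm thick, fixed. Origin: centre of its underside = centre of the cell, 4 mm above the bench; axes along the case's. Which cell has which colour varies
- pad_yellow: yellow square floor of one case cell, 84 x 84 mm, 2 mm thick, fixed. Origin: centre of its underside = centre of the cell, 4 mm above the bench; axes along the case's. Which cell has which colour varies
- pad_white: white floor of the fourth cell, with two wooden puppet feet on it; nothing goes there
- pan_red: red scoop pan, 128 mm long (x), 56 mm wide outside, 50 inside, 42 mm high, 0.14 kg. Origin on its underside, z up. Floor 3 mm, back wall at x = +56 mm, open spout at x = -72 mm: from x = -42 mm the floor climbs at 20 degrees to a lip 13 mm high, so it must be tipped spout down by some 45 degrees to empty. Grasp across its sides (fingers close along y) at x = 0, 25 mm up. May be empty
- pan_blue: blue scoop pan, 128 mm long (x), 56 mm wide outside, 50 inside, 42 mm high, 0.14 kg. Origin on its underside, z up. Floor 3 mm, back wall at x = +56 mm, open spout at x = -72 mm: from x = -42 mm the floor climbs at 20 degrees to a lip 13 mm high, so it must be tipped spout down by some 45 degrees to empty. Grasp across its sides (fingers close along y) at x = 0, 25 mm up. May be empty
- pan_yellow: yellow scoop pan, 128 mm long (x), 56 mm wide outside, 50 inside, 42 mm high, 0.14 kg. Origin on its underside, z up. Floor 3 mm, back wall at x = +56 mm, open spout at x = -72 mm: from x = -42 mm the floor climbs at 20 degrees to a lip 13 mm high, so it must be tipped spout down by some 45 degrees to empty. Grasp across its sides (fingers close along y) at x = 0, 25 mm up. May be empty
- limb_1: turned wooden puppet limb with a red band, a rod with round ends, 60 mm long (x), 22 mm thick; origin at its centre. Starts in the red pan. May be absent
- limb_2: turned wooden puppet limb with a red band, a rod with round ends, 60 mm long (x), 22 mm thick; origin at its centre. Starts in the red pan. May be absent
- knob_1: dark wooden ball with a blue band, 36 mm in diameter; origin at its centre. Starts in the blue pan. May be absent
- knob_2: dark wooden ball with a blue band, 36 mm in diameter; origin at its centre. Starts in the blue pan. May be absent
- head_1: wooden puppet head, a ball 40 mm in diameter with red nose and painted hair; origin at its centre. Starts in the yellow pan. May be absent
- head_2: wooden puppet head, a ball 40 mm in diameter with red nose and painted hair; origin at its centre. Starts in the yellow pan. May be absent
- glue: white glue bottle, 54 mm thick, 150 mm high; origin under its middle
- paint_jar: glass paint jar, 52 mm thick, 65 mm high; origin under its middle
- mallet: wooden carver's mallet lying at the left, 255 mm long; origin at the end of its handle, on the bench
Mind the look-alikes: they are no part of the job. What is shaped like the pan_yellow but purple is not meant.

How it is judged:
On the way, in this order (a step that is already met when the one before it is completed fails the run):
1. both clips are flipped off while the lid still sits on the case (value of joint each of clip_left, clip_right above 0.9 rad and horizontal distance between lid and case below 0.006 m and z of lid in the frame of case between 0.066 and 0.074 m and angle between lid's own z axis and vertical below 0.04 rad), for 0.2 s.
2. the lid lies flat on the mat, let go of (horizontal distance between lid and mat below 0.06 m and height (world z) of lid below 0.018 m and angle between lid's own z axis and vertical below 0.06 rad and contact force between the fingers and lid below 0.3 N), for 0.2 s.
3. every part lies in the cell of its pan's colour, with the lid off (horizontal distance between each of limb_1, limb_2 and pad_red below 0.05 m and height (world z) of each of limb_1, limb_2, knob_1, knob_2, head_1, head_2 below 0.06 m and linear speed of each of limb_1, limb_2, knob_1, knob_2, head_1, head_2 below 0.05 m/s and horizontal distance between each of knob_1, knob_2 and pad_blue below 0.05 m and horizontal distance between each of head_1, head_2 and pad_yellow below 0.05 m and horizontal distance between lid and case above 0.15 m), for 0.2 s.
4. the lid sits on the case again, with a clip or both still open (horizontal distance between lid and case below 0.006 m and z of lid in the frame of case between 0.066 and 0.074 m and angle between lid's own z axis and vertical below 0.04 rad and contact force between the fingers and lid below 0.3 N and value of joint any of clip_left, clip_right above 0.5 rad), for 0.2 s.
At the end, for the whole second after the job is handed in: both clips shut (under 0.12 rad), the lid seated on the case (within 6 mm of its place sideways, 4 mm in height, level), every part at rest on the floor of the cell of its pan's colour, every pan standing upright on the bench (value of joint each of clip_left, clip_right below 0.12 rad and horizontal distance between lid and case below 0.006 m and z of lid in the frame of case between 0.066 and 0.074 m and angle between lid's own z axis and vertical below 0.04 rad and horizontal distance between each of limb_1, limb_2 and pad_red below 0.05 m and height (world z) of each of limb_1, limb_2, knob_1, knob_2, head_1, head_2 below 0.06 m and linear speed of each of limb_1, limb_2, knob_1, knob_2, head_1, head_2 below 0.05 m/s and horizontal distance between each of knob_1, knob_2 and pad_blue below 0.05 m and horizontal distance between each of head_1, head_2 and pad_yellow below 0.05 m and height (world z) of each of pan_red, pan_blue, pan_yellow below 0.012 m and angle between each of pan_red, pan_blue, pan_yellow's own z axis and vertical below 0.15 rad and linear speed of each of pan_red, pan_blue, pan_yellow below 0.03 m/s); the robot touches nothing.
It fails at once if the glue is pushed more than 30 mm (distance of glue from where it was at the start of the episode above 0.03 m).
It fails at once if the paint jar is pushed more than 30 mm (distance of paint_jar from where it was at the start of the episode above 0.03 m).
It fails at once if the mallet is pushed more than 30 mm (distance of mallet from where it was at the start of the episode above 0.03 m).
Of limb_1, limb_2, knob_1, knob_2, head_1, head_2 only 3 to 6 are there at a start; the rules pass over those that are not, and their reading is None.
At some moment in a run one of pan_red, pan_blue, pan_yellow may be knocked a few centimetres aside while the robot is not near it.
It also fails if it takes over 208 s, if anything falls off the work surface, if the arm or the gripper's body presses on something with over 40 N, if the wrist force passes 120 N, or if a joint passes its speed limit or range.

## Working session

There is one attempt and no reset: what is moved stays moved. The work goes in short steps, Python scripts to look and compute and a shell command to move; the robot and the scene stay as the last step left them, time stands still between calls to the robot, and variables do not carry over. Pictures are saved under pics/ and viewed, about 12 in all and at most 16, crops included, and the job is handed in when it is done.

```bash
mkdir -p pics; cat > h.py <<'E'
import numpy as np, cv2, json
from scipy.spatial.transform import Rotation as R
from workcell import *
def cam(n):
    c=calibration(n); a=np.array(c["attitude"],float)
    M=a if a.shape==(3,3) else R.from_rotvec(a).as_matrix()
    return c,M,np.array(c["xyz"])
def shot(n,save=None):
    c=cam(n); p,d=snapshot(n)
    if save: cv2.imwrite("pics/"+save,p)
    return p,d,c
def w(c,at): return c[1]@np.array(at)+c[2]
def px(c,P):
    q=c[1].T@(np.array(P)-c[2]); return np.array([c[0]["fx"]*q[0]/q[2]+c[0]["cx"],c[0]["fy"]*q[1]/q[2]+c[0]["cy"]])
def cloud(c,d):
    v,u=np.mgrid[:d.shape[0],:d.shape[1]]
    k=c[0]; P=np.stack([(u-k["cx"])/k["fx"]*d,(v-k["cy"])/k["fy"]*d,d],-1)
    return P@c[1].T+c[2]
E
python3 - <<'E'
from h import *
s=read_state(); print({k:np.round(v,3).tolist() for k,v in s.items()}, tcp_to_grasp if not callable(tcp_to_grasp) else tcp_to_grasp())
for n in ["scene","side"]:
    p,d,c=shot(n,n+"0.png"); print(n,c)
    for t in ["case","lid","clip_left_bar","clip_right_bar","mat","pad_red","pad_blue","pad_yellow","pan_red","pan_blue","pan_yellow","limb_1","knob_1","head_1","glue","paint_jar","mallet"]:
        print(t,[(round(r["score"],2),np.round(w(c,r["at"]),3).tolist(),px(c,w(c,r["at"])).round().tolist()) for r in pinpoint(n,t)[:4]])
E
```

```text
{'t': 0.0, 'joint_positions': [1.649, 0.041, 0.084, -0.0, -1.615, -0.334], 'dq': [0.001, -0.002, 0.001, 0.0, -0.0, 0.001], 'joint_torque': [-0.002, -36.821, 34.74, 6.932, -0.005, 0.0], 'tool_pos': [0.152, 0.58, 0.23], 'orientation': [1.394, 1.076, -1.396], 'force': [0.199, -1.295, 0.444], 'torque': [-0.033, 0.027, 0.012], 'width': 0.086} 0.0187
scene ({'fx': 446.08936463382383, 'fy': 446.08936463382383, 'cx': 280.18260721789693, 'cy': 208.66253802546885, 'xyz': array([0.94279152, 0.81911007, 1.10297835]), 'attitude': array([-0.74623544, -2.65731679,  1.03677247])}, array([[-0.85447192,  0.3844668 , -0.34937519],
       [ 0.51948705,  0.62807571, -0.57935663],
       [-0.00330932, -0.67653986, -0.73639858]]), array([0.94279152, 0.81911007, 1.10297835]))
case []
lid [(0.95, [0.502, 0.228, 0.073], [306.0, 264.0])]
clip_left_bar [(0.47, [0.494, 0.336, 0.105], [332.0, 285.0])]
clip_right_bar [(0.52, [0.518, 0.126, 0.109], [282.0, 234.0])]
mat [(0.94, [0.663, -0.167, -0.003], [199.0, 215.0])]
pad_red [(0.27, [0.428, -0.05, 0.004], [278.0, 209.0])]
pad_blue []
pad_yellow []
pan_red [(0.93, 
[... 1698 characters left out ...]
 [261.0, 253.0]), (0.72, [0.462, -0.206, 0.012], [285.0, 305.0]), (0.64, [0.442, -0.337, -0.002], [287.0, 367.0])]
pan_yellow [(0.82, [0.438, -0.338, -0.0], [285.0, 368.0]), (0.73, [0.246, -0.307, 0.002], [189.0, 368.0])]
limb_1 [(0.72, [0.505, 0.236, -0.0], [274.0, 176.0]), (0.61, [0.467, -0.181, 0.018], [285.0, 294.0]), (0.6, [0.463, -0.209, 0.013], [286.0, 306.0])]
knob_1 [(0.63, [0.458, -0.044, 0.018], [272.0, 247.0]), (0.45, [0.414, -0.047, 0.019], [255.0, 250.0])]
head_1 [(0.58, [0.431, -0.346, 0.019], [282.0, 368.0]), (0.53, [0.469, -0.342, 0.023], [301.0, 362.0])]
glue [(0.76, [0.615, -0.424, -0.002], [383.0, 396.0])]
paint_jar [(0.71, [0.695, 0.052, -0.0], [352.0, 212.0])]
mallet []
```

```bash
python3 - <<'E'
from h import *
p=cv2.imread("pics/scene0.png"); q=cv2.imread("pics/side0.png")
cv2.imwrite("pics/v1.png",cv2.resize(p,(800,600),interpolation=cv2.INTER_CUBIC));cv2.imwrite("pics/v2.png",cv2.resize(q,(800,600),interpolation=cv2.INTER_CUBIC))
E
```

```text
(no output)
```

View pics/v1.png

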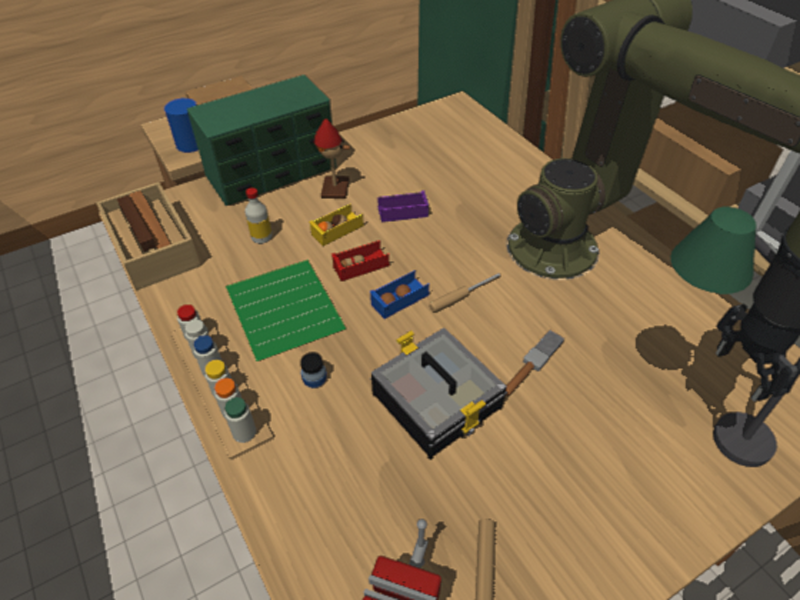

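View pics/v2.png

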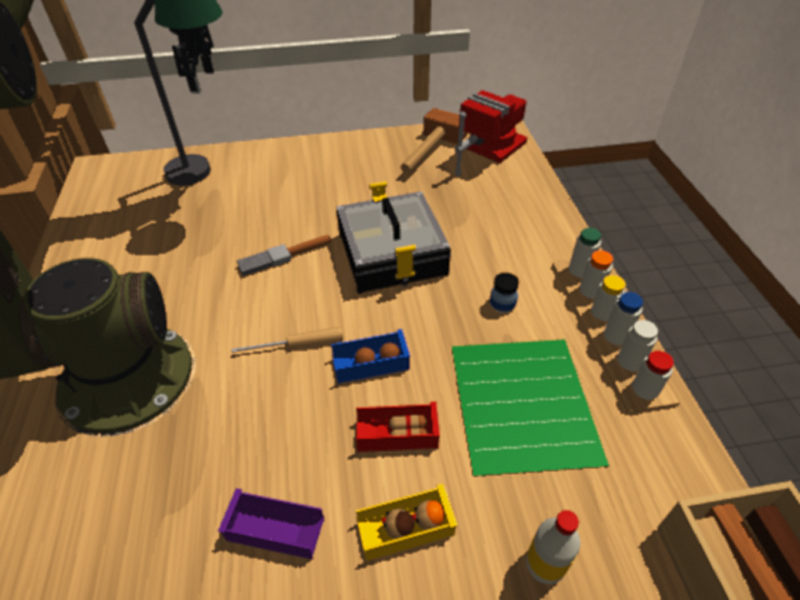

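```bash
cat >> h.py <<'E'
def pose():
    s=read_state(); return np.array(s["tool_pos"]),R.from_rotvec(s["orientation"]).as_matrix(),s
def to(P=None,yaw=None,T=None):
    "shift (cm, tool axes) after turning; yaw = world heading of jaw axis (mod pi)"
    p,M,s=pose() if T is None else T
    h=np.arctan2(M[1,2],M[0,2]); dy=0
    if yaw is not None:
        d=(yaw-h+np.pi/2)%np.pi-np.pi/2; dy=-d
    M2=M@R.from_rotvec([dy,0,0]).as_matrix()
    D=M2.T@(np.array(P if P is not None else p)-p)*100
    print("yaw %.3f then shift cm"%dy,D.round(2),"| jaw heading %.3f, q6 %.3f"%(h,s["joint_positions"][5]))
    return np.array(P),M2,s
E
python3 - <<'E'
from h import *
p,M,s=pose(); print(M.round(3))
c=cam("wrist"); print(c[2]-p, (M.T@(c[2]-p)).round(3), (M.T@c[1]).round(3), c[0]["fx"])
to([0.507,0.232,0.40],0.112)
E
```

```text
[[-0.     0.967 -0.253]
 [-0.    -0.253 -0.967]
 [-1.    -0.     0.   ]]
[ 0.07492229 -0.01946125  0.14220263] [-0.142  0.077 -0.   ] [[-0.    -0.3    0.954]
 [-0.001 -0.954 -0.3  ]
 [ 1.    -0.001  0.   ]] 321.2273208812775
yaw 1.203 then shift cm [-16.87  38.6  -31.41] | jaw heading -1.827, q6 -0.334
```

```bash
python3 -m creep '{"xyz":[[-1,0,0],[-1,0,0],[-1,0,0],[-1,0,0],[-1,0,0],[-1,0,0],[-1,0,0]],"yaw":[0.172,0.172,0.172,0.172,0.172,0.172,0.172]}' 8.5; python3 -m creep '{"xyz":[[0,4.86,-3.42],[0,4.86,-3.42],[0,4.86,-3.42],[0,4.86,-3.42],[0,4.86,-3.42],[0,4.86,-3.42],[0,4.86,-3.42],[0,4.86,-3.42],[0,4.86,-3.42],[0,0,0]],"yaw":[0,0,0,0,0,0,0,0,0,0]}'
python3 - <<'E'
from h import *
p,d,c=shot("wrist","w1.png"); print(pose()[0],pose()[1].round(3).tolist())
for t in ["case","lid","clip_left_bar","clip_right_bar","pad_red","pad_blue","pad_yellow","pad_white","paint_jar"]:
    print(t,[(round(r["score"],2),np.round(w(c,r["at"]),3).tolist(),px(c,w(c,r["at"])).round().tolist()) for r in pinpoint("wrist",t)[:3]])
W=cloud(c,d)
m=(W[...,2]>.060)&(W[...,2]<.085)&(abs(W[...,0]-.507)<.16)&(abs(W[...,1]-.23)<.16)&(d>0)
n,l,st,ce=cv2.connectedComponentsWithStats(m.astype(np.uint8)); k=1+st[1:,4].argmax(); q=W[l==k]; print(st[k],np.median(q[:,2]))
print(cv2.minAreaRect((q[:,:2]*1000).astype(np.float32)))
b=(W[...,2]>.088)&(W[...,2]<.13)&(abs(W[...,0]-.507)<.16)&(abs(W[...,1]-.23)<.16)
n,l,st,ce=cv2.connectedComponentsWithStats(b.astype(np.uint8))
for k in range(1,n):
    if st[k,4]>25: q=W[l==k]; print(st[k],q.mean(0).round(4),np.percentile(q[:,2],[5,95]).round(3),cv2.minAreaRect((q[:,:2]*1000).astype(np.float32)))
E
```

```text
t: 2.68
tool_pos: [0.1518, 0.5805, 0.3016]
orientation: [2.167, 0.114, -2.167]
force: [0.1, 0.5, 0.5]
width: 0.0851
t: 3.92
tool_pos: [0.5079, 0.1767, 0.3008]
orientation: [2.166, 0.113, -2.168]
force: [-0.2, 0.1, 0.2]
width: 0.0853
[0.50695959 0.17824355 0.30092639] [[-0.001, 0.107, -0.994], [-0.001, -0.994, -0.107], [-1.0, 0.001, 0.001]]
case []
lid [(0.6, [0.508, 0.231, 0.07], [279.0, 217.0])]
clip_left_bar [(0.88, [0.496, 0.338, 0.103], [279.0, 308.0]), (0.38, [0.692, 0.053, -0.002], [148.0, 51.0])]
clip_right_bar [(0.64, [0.519, 0.128, 0.105], [277.0, 133.0])]
pad_red []
pad_blue [(0.6, [0.581, 0.499, 0.002], [220.0, 349.0])]
pad_yellow []
pad_white []
paint_jar [(0.77, [0.696, 0.052, -0.004], [146.0, 50.0]), (0.22, [0.497, 0.343, 0.105], [278.0, 313.0])]
[  196   137   168   158 22227] 0.07754998619966713
((505.8399658203125, 233.18557739257812), (192.6867218017578, 195.93577575683594), 6.242171287536621)
[261 127  37  12 441] [0.5176 0.127  0.1079] [0.104 0.11 ] ((517.76416015625, 127.3563232421875), (37.342498779296875, 11.417427062988281), 5.973509788513184)
[ 273  184   13   85 1040] [0.5073 0.2259 0.1141] [0.106 0.116] ((507.0638427734375, 230.93136596679688), (13.293654441833496, 92.83255004882812), 5.978291988372803)
[265 295  31  18 475] [0.4957 0.3327 0.1029] [0.091 0.109] ((495.58331298828125, 334.3289489746094), (36.954444885253906, 11.364532470703125), 5.607539653778076)
```

View pics/w1.png

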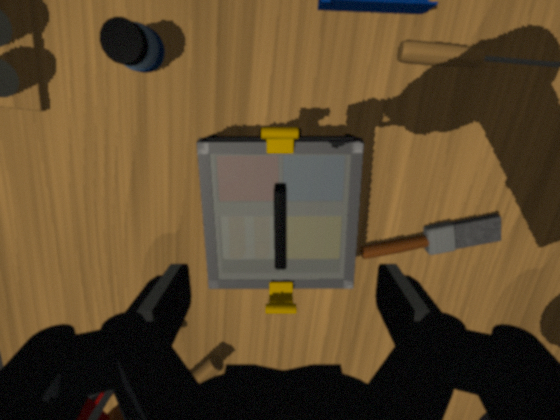

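```bash
cat >> h.py <<'E'
C0=np.array([0.5068,0.2325]); CY=0.105
def cw(x,y,z):
    c,s=np.cos(CY),np.sin(CY); return np.array([C0[0]+c*x-s*y,C0[1]+s*x+c*y,z])
E
python3 - <<'E'
from h import *
print(cw(0,-.106,.083),cw(0,.106,.083)); T=to(cw(0,-.106,.15),CY); to(cw(0,-.106,.083),CY,T)
for a in [0,.2,.4,.6,.8,1.]: print(a,(100+72*np.sin(a+.083)).round(1),(32+72*np.cos(a+.083)).round(1))
E
```

```text
[0.51790956 0.12708379 0.083     ] [0.49569044 0.33791621 0.083     ]
yaw 0.007 then shift cm [15.15  5.45 -0.64] | jaw heading -3.029, q6 -0.605
yaw -0.000 then shift cm [6.7 0.  0. ] | jaw heading -3.037, q6 -0.605
0 106.0 103.8
0.2 120.1 101.1
0.4 133.4 95.8
0.6 145.4 87.8
0.8 155.6 77.7
1.0 163.6 65.7
```

```bash
python3 -m creep '{"xyz":[[5.1,1.8,-0.2],[5,1.8,-0.2],[5,1.85,-0.24],[2.3,0,0],[2.2,0,0],[2.2,0,0],[0,0,0]],"yaw":[0.007,0,0,0,0,0,0]}' 8.5 30
python3 -m creep '{"xyz":[[0,0,0],[0,0,0],[0,0,0],[0,0,0],[0,0,0],[0,0,0]],"yaw":[0,0,0,0,0,0]}' 2.5 30
python3 - <<'E'
from h import *
s=read_state(); print(s["width"],s["tool_pos"],s["force"]); to(cw(0,-.106,.083),CY)
E
```

```text
t: 5.3
tool_pos: [0.5171, 0.1261, 0.0816]
orientation: [2.164, 0.112, -2.171]
force: [-0.4, -1.0, 0.2]
width: 0.085
t: 6.05
tool_pos: [0.5173, 0.1262, 0.0846]
orientation: [2.166, 0.113, -2.17]
force: [-10.6, 0.6, 7.6]
width: 0.0368
0.036814313959597854 [0.51727373 0.12621089 0.08455774] [-10.63201325   0.55777843   7.59888708]
yaw -0.001 then shift cm [ 0.16 -0.08 -0.07] | jaw heading -3.037, q6 -0.512
```

```bash
python3 -m creep '{"xyz":[[0.1,0.7,0],[0.17,0.7,0],[0.25,0.67,0],[0.3,0.65,0],[0.37,0.6,0],[0.43,0.6,0],[0.5,0.5,0],[0.5,0.5,0],[0.6,0.4,0],[0.6,0.4,0]],"yaw":[0,0,0,0,0,0,0,0,0,0]}' - 30
python3 -m creep '{"xyz":[[0,0,0],[0,0,0],[0,0,0],[0,0,0],[-3,0.5,0],[-6,0,0],[-5,0,0],[0,0,0]],"yaw":[0,0,0,0,0,0,0,0]}' 8.5
python3 - <<'E'
from h import *
p,d,c=shot("wrist","w2.png")
for t in ["clip_right_bar","clip_left_bar","lid"]: print(t,[(round(r["score"],2),np.round(w(c,r["at"]),3).tolist()) for r in pinpoint("wrist",t)[:3]])
print(cw(0,-.170,.049)); T=to(cw(0,.106,.15),CY); to(cw(0,.106,.083),CY,T)
E
```

```text
t: 7.3
tool_pos: [0.5232, 0.0687, 0.045]
orientation: [2.165, 0.112, -2.17]
force: [-5.0, -1.0, 0.8]
width: 0.0372
t: 8.3
tool_pos: [0.5268, 0.0649, 0.1906]
orientation: [2.178, 0.115, -2.159]
force: [-0.3, -0.4, -0.3]
width: 0.0856
clip_right_bar [(0.57, [0.527, 0.066, 0.05])]
clip_left_bar []
lid [(0.69, [0.509, 0.233, 0.071])]
[0.52461722 0.06343626 0.049     ]
yaw -0.001 then shift cm [  3.36 -27.5   -0.04] | jaw heading -3.038, q6 -0.399
yaw 0.000 then shift cm [ 6.7  -0.   -0.01] | jaw heading -3.037, q6 -0.399
```

```bash
python3 -m creep '{"xyz":[[0,-5.5,0],[0,-5.5,0],[0,-5.5,0],[0,-5.5,0],[0,-5.5,0],[4,0,0],[4,0,0],[2.5,0,0],[0,0,0]],"yaw":[0,0,0,0,0,0,0,0,0]}' 8.5 30
python3 -m creep '{"xyz":[[0,0,0],[0,0,0],[0,0,0],[0,0,0],[0,0,0],[0,0,0]],"yaw":[0,0,0,0,0,0]}' 2.5 30
python3 - <<'E'
from h import *
s=read_state(); print(s["width"],s["tool_pos"],s["force"]); to(cw(0,.106,.083),CY)
E
```

```text
t: 9.62
tool_pos: [0.4947, 0.3365, 0.0763]
orientation: [2.16, 0.107, -2.171]
force: [-0.6, 0.5, 0.9]
width: 0.0852
t: 10.38
tool_pos: [0.4944, 0.3381, 0.0818]
orientation: [2.165, 0.114, -2.171]
force: [-12.7, -2.4, 8.4]
width: 0.0373
0.03732309062106244 [0.49436589 0.33809203 0.08176647] [-12.65500814  -2.4188714    8.42913197]
yaw -0.000 then shift cm [-0.12  0.03 -0.13] | jaw heading -3.037, q6 -0.828
```

```bash
python3 -m creep '{"xyz":[[0.1,-0.7,0],[0.17,-0.7,0],[0.25,-0.67,0],[0.3,-0.65,0],[0.37,-0.6,0],[0.43,-0.6,0],[0.5,-0.5,0],[0.5,-0.5,0],[0.6,-0.4,0],[0.6,-0.4,0]],"yaw":[0,0,0,0,0,0,0,0,0,0]}' - 30
python3 -m creep '{"xyz":[[0,0,0],[0,0,0],[0,0,0],[0,0,0],[-3,-0.5,0],[-6,0,0],[-5,0,0],[0,0,0]],"yaw":[0,0,0,0,0,0,0,0]}' 8.5
python3 -m creep '{"xyz":[[0,5.5,0],[0,5.5,0],[0,5.5,0],[0,0,0]],"yaw":[0,0,0,0]}' 8.5
python3 - <<'E'
from h import *
p,d,c=shot("wrist","w3.png")
for t in ["clip_right_bar","clip_left_bar","lid"]: print(t,[(round(r["score"],2),np.round(w(c,r["at"]),3).tolist()) for r in pinpoint("wrist",t)[:3]])
W=cloud(c,d)
b=(W[...,2]>.104)&(W[...,2]<.13)&(abs(W[...,0]-.507)<.06)&(abs(W[...,1]-.23)<.08)
n,l,st,ce=cv2.connectedComponentsWithStats(b.astype(np.uint8))
for k in range(1,n):
    if st[k,4]>25: q=W[l==k]; print(st[k],q.mean(0).round(4),np.percentile(q[:,2],[5,95]).round(3),cv2.minAreaRect((q[:,:2]*1000).astype(np.float32)))
p,d,c=shot("side","s3.png")
for t in ["clip_right_bar","clip_left_bar","lid"]: print(t,[(round(r["score"],2),np.round(w(c,r["at"]),3).tolist()) for r in pinpoint("side",t)[:3]])
T=to(cw(0,0,.16),CY); to(cw(0,0,.089),CY,T)
E
```

```text
t: 11.62
tool_pos: [0.4879, 0.3952, 0.0415]
orientation: [2.163, 0.113, -2.172]
force: [-9.7, -1.1, 0.8]
width: 0.0374
t: 12.62
tool_pos: [0.4915, 0.4011, 0.1882]
orientation: [2.179, 0.12, -2.163]
force: [-0.3, 0.9, 0.9]
width: 0.085
t: 13.12
tool_pos: [0.5072, 0.2327, 0.1821]
orientation: [2.171, 0.109, -2.169]
force: [0.3, 0.1, 0.5]
width: 0.0851
clip_right_bar []
clip_left_bar [(0.69, [0.488, 0.406, 0.048])]
lid [(0.78, [0.506, 0.235, 0.071])]
[ 275  150   21  130 2556] [0.5067 0.228  0.115 ] [0.113 0.116] ((506.3871765136719, 231.88504028320312), (13.790803909301758, 93.78511047363281), 6.178755283355713)
clip_right_bar [(0.54, [0.526, 0.067, 0.052])]
clip_left_bar [(0.63, [0.487, 0.403, 0.05]), (0.42, [0.464, -0.208, 0.013])]
lid [(0.93, [0.498, 0.232, 0.07]), (0.47, [0.425, -0.346, 0.019])]
yaw 0.000 then shift cm [2.15 0.4  0.03] | jaw heading -3.036, q6 -0.691
yaw -0.000 then shift cm [ 7.1 -0.  -0. ] | jaw heading -3.037, q6 -0.691
```

```bash
python3 -m creep '{"xyz":[[2.1,0.4,0.0],[3.5,0,0],[3.6,0,0],[0,0,0],[0,0,0]],"yaw":[0,0,0,0,0]}' 8.5 70
python3 -m creep '{"xyz":[[0,0,0],[0,0,0],[0,0,0],[0,0,0],[0,0,0],[0,0,0],[0,0,0]],"yaw":[0,0,0,0,0,0,0]}' 0.5 70
python3 -m creep '{"xyz":[[-0.5,0,0],[-1,0,0],[-2,0,0],[-3,0,0],[-4,0,0],[-4,0,0],[-3,0,0],[-2,0,0],[-1,0,0],[0,0,0]],"yaw":[0,0,0,0,0,0,0,0,0,0]}' - 70
python3 - <<'E'
from h import *
s=read_state(); print(s["width"],s["force"]); T=to([.655,-.165,.28]); to([.655,-.165,.032],None,T)
E
```

```text
t: 14.15
tool_pos: [0.508, 0.2323, 0.0917]
orientation: [2.17, 0.114, -2.166]
force: [-0.9, -0.1, 0.7]
width: 0.0849
t: 15.02
tool_pos: [0.5074, 0.2318, 0.0903]
orientation: [2.168, 0.113, -2.167]
force: [-0.7, -0.5, 3.0]
width: 0.0125
t: 16.27
tool_pos: [0.5074, 0.2319, 0.2957]
orientation: [2.169, 0.114, -2.167]
force: [0.4, 0.1, -2.8]
width: 0.0124
0.012412291177994807 [ 0.4388354   0.05953062 -2.81731591]
yaw 0.000 then shift cm [  1.56  41.01 -10.56] | jaw heading -3.038, q6 -0.685
yaw 0.000 then shift cm [2.48e+01 2.00e-02 3.00e-02] | jaw heading -3.038, q6 -0.685
```

```bash
python3 -m creep '{"xyz":[[0,3,-0.8],[0,5,-1.28],[0,5,-1.28],[0,5,-1.28],[0,5,-1.28],[0,5,-1.28],[0,5,-1.28],[0,5,-1.28],[0,3,-0.8],[0,0,0]],"yaw":[0,0,0,0,0,0,0,0,0,0]}' - 70
python3 -m creep '{"xyz":[[3,0,0],[5,0,0],[5,0,0],[5,0,0],[4,0,0],[2,0,0],[1,0,0],[0.5,0,0],[0.5,0,0],[0,0,0]],"yaw":[0,0,0,0,0,0,0,0,0,0]}' - 70
python3 - <<'E'
from h import *
s=read_state(); print(s["force"]); to([.655,-.165,.031])
E
```

```text
t: 17.52
tool_pos: [0.6548, -0.1672, 0.2921]
orientation: [2.165, 0.11, -2.174]
force: [1.0, 1.0, -2.5]
width: 0.0125
t: 18.77
tool_pos: [0.6551, -0.1651, 0.0354]
orientation: [2.169, 0.113, -2.167]
force: [-0.5, 0.2, -2.7]
width: 0.013
[-0.49058451  0.15773222 -2.65185014]
yaw 0.000 then shift cm [ 0.44 -0.01  0.01] | jaw heading -3.038, q6 0.056
```

```bash
python3 -m creep '{"xyz":[[0.15,0,0],[0.15,0,0],[0.15,0,0],[0,0,0]],"yaw":[0,0,0,0]}' - 70
python3 -m creep '{"xyz":[[0,0,0],[0,0,0],[0,0,0],[0,0,0],[0,0,0],[-3,0,0],[-6,0,0],[-6,0,0],[-6,0,0],[-6,0,0]],"yaw":[0,0,0,0,0,0,0,0,0,0]}' 8.5
python3 -m creep '{"xyz":[[0,1.6,5],[0,1.6,5],[0,1.6,5],[0,1.5,5],[0,0,0]],"yaw":[0,0,0,0,0]}' 8.5
python3 - <<'E'
from h import *
p,d,c=shot("wrist","w4.png"); print(pose()[0])
for t in ["lid","pan_red","pan_blue","pan_yellow"]: print(t,[(round(r["score"],2),np.round(w(c,r["at"]),3).tolist()) for r in pinpoint("wrist",t)[:4]])
W=cloud(c,d); np.save("W4.npy",W)
m=(W[...,2]>.033)&(W[...,2]<.05)
hsv=cv2.cvtColor(p,cv2.COLOR_BGR2HSV)
for n,(a,b) in dict(red=(170,8),yellow=(20,35),blue=(100,122),purple=(125,160)).items():
    H=hsv[...,0].astype(int); hm=((H>=a)|(H<=b)) if a>b else (H>=a)&(H<=b)
    mm=(hm&(hsv[...,1]>100)&m).astype(np.uint8)
    k,l,st,_=cv2.connectedComponentsWithStats(mm); 
    if k<2: continue
    j=1+st[1:,4].argmax(); q=W[l==j]; print(n,st[j],np.median(q[:,2]).round(3),cv2.minAreaRect((q[:,:2]*1000).astype(np.float32)))
s,d2,c2=shot("side","s4.png")
for t in ["lid","pan_red","pan_blue","pan_yellow","pad_red","pad_blue","pad_yellow"]: print(t,[(round(r["score"],2),np.round(w(c2,r["at"]),3).tolist()) for r in pinpoint("side",t)[:4]])
cv2.imwrite("pics/v4.png",np.hstack([p[:420],s])[:, :] if 0 else np.hstack([cv2.resize(p,(400,300)),cv2.resize(s,(400,300))]))
E
```

```text
t: 19.27
tool_pos: [0.6549, -0.1651, 0.0304]
orientation: [2.168, 0.113, -2.168]
force: [-0.7, -0.1, -3.1]
width: 0.0124
t: 20.52
tool_pos: [0.6545, -0.1651, 0.3027]
orientation: [2.168, 0.113, -2.167]
force: [1.2, -0.6, -1.4]
width: 0.0851
t: 21.15
tool_pos: [0.4602, -0.2498, 0.3026]
orientation: [2.173, 0.109, -2.165]
force: [0.4, -0.3, 0.6]
width: 0.0849
[ 0.46148025 -0.2491069   0.30171479]
lid []
pan_red [(0.59, [0.457, -0.193, -0.001]), (0.51, [0.471, -0.181, 0.016])]
pan_blue [(0.58, [0.431, -0.046, -0.0])]
pan_yellow [(0.95, [0.24, -0.308, 0.001]), (0.59, [0.444, -0.341, 0.003])]
red [238 181 102  60 939] 0.041 ((448.75726318359375, -192.94049072265625), (61.160030364990234, 125.53563690185547), 83.49407958984375)
yellow [ 258   67  110   55 1071] 0.042 ((436.72674560546875, -342.1370849609375), (127.68827819824219, 60.39215850830078), 6.19968843460083)
blue [251 287  87  39 916] 0.04 ((426.15887451171875, -48.28241729736328), (123.82969665527344, 60.53101348876953), 3.7268378734588623)
purple [398  91 115  89 990] 0.042 ((254.31590270996094, -313.06634521484375), (59.95476531982422, 128.17498779296875), 68.28193664550781)
lid [(0.84, [0.649, -0.164, 0.008])]
pan_red [(0.88, [0.454, -0.195, -0.001])]
pan_blue [(0.63, [0.428, -0.047, 0.0])]
pan_yellow [(0.73, [0.246, -0.309, 0.003]), (0.65, [0.443, -0.338, 0.001])]
pad_red [(0.46, [0.696, 0.053, 0.0])]
pad_blue [(0.61, [0.464, 0.182, 0.005]), (0.21, [0.614, -0.42, -0.003])]
pad_yellow [(0.41, [0.456, 0.277, 0.002])]
```

View pics/w4.png

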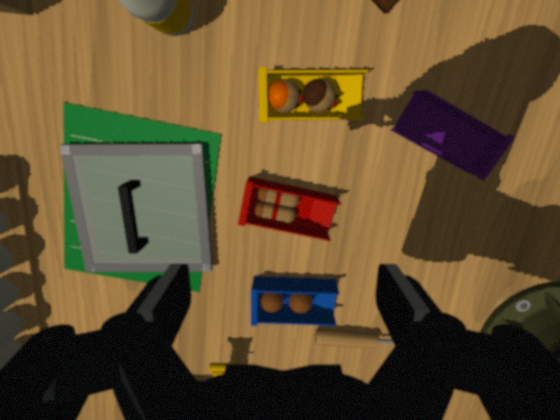

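```bash
python3 - <<'E'
from h import *
T=to([.4567,-.1938,.10],1.458); to([.4567,-.1938,.012],1.458,T)
E
```

```text
yaw -1.354 then shift cm [20.04 -1.2  -5.36] | jaw heading -3.037, q6 0.213
yaw 0.000 then shift cm [ 8.8  0.  -0. ] | jaw heading -1.684, q6 0.213
```

```bash
python3 -m creep '{"xyz":[[0,0,0],[0,0,0],[0,0,0],[0,0,0],[0,0,0],[0,0,0],[0,0,0],[0,0,0],[4,-0.6,-2.6],[4,-0.6,-2.7]],"yaw":[-0.17,-0.17,-0.17,-0.17,-0.17,-0.17,-0.17,-0.164,0,0]}' 8.5
python3 -m creep '{"xyz":[[6,0,0],[6,0,0],[0,0,0],[0,0,0]],"yaw":[0,0,0,0]}' 8.5
python3 - <<'E'
from h import *
p,d,c=shot("wrist","w5.png"); 
print([(round(r["score"],2),np.round(w(c,r["at"]),3).tolist()) for r in pinpoint("wrist","pan_red")[:4]])
to([.4567,-.1938,.012],1.458)
E
```

```text
t: 23.05
tool_pos: [0.4565, -0.194, 0.2195]
orientation: [1.293, 1.153, -1.292]
force: [0.9, 1.1, -0.4]
width: 0.0847
t: 23.55
tool_pos: [0.4579, -0.1951, 0.1036]
orientation: [1.292, 1.15, -1.29]
force: [-0.2, 0.5, 1.0]
width: 0.0851
[(0.79, [0.455, -0.199, 0.002])]
yaw 0.000 then shift cm [ 9.21 -0.23 -0.1 ] | jaw heading -1.684, q6 1.453
```

```bash
python3 -m creep '{"xyz":[[3,-0.2,-0.1],[3,0,0],[2,0,0],[1.1,0,0],[0,0,0]],"yaw":[0,0,0,0,0]}' 8.5
python3 -m creep '{"xyz":[[0,0,0],[0,0,0],[0,0,0],[0,0,0],[0,0,0],[0,0,0]],"yaw":[0,0,0,0,0,0]}' 5 50
python3 -m creep '{"xyz":[[-0.5,0,0],[-2,0,0],[-3,0,0],[-4,0,0],[-4,0,0],[-3,0,0],[-1,0,0],[0,0,0]],"yaw":[0,0,0,0,0,0,0,0]}' - 50
python3 - <<'E'
from h import *
s=read_state(); print(s["width"],s["force"],s["torque"])
p,d,c=shot("side","s5.png"); cv2.imwrite("pics/v5.png",cv2.resize(p[120:400,140:420],(560,560),interpolation=cv2.INTER_CUBIC))
print(px(c,s["tool_pos"]))
E
```

```text
t: 24.28
tool_pos: [0.4552, -0.1934, 0.0103]
orientation: [1.292, 1.153, -1.291]
force: [-0.0, 0.1, -0.1]
width: 0.0852
t: 25.02
tool_pos: [0.4556, -0.1934, 0.0109]
orientation: [1.292, 1.152, -1.29]
force: [-0.7, 0.7, 6.8]
width: 0.0554
t: 26.02
tool_pos: [0.4545, -0.193, 0.1838]
orientation: [1.292, 1.154, -1.292]
force: [0.2, -0.2, -2.5]
width: 0.0554
0.05540651972373367 [ 0.18836647 -0.20230708 -2.46192475] [0.01251122 0.04020213 0.04009584]
[280.19113129 255.18998489]
```

View pics/v5.png

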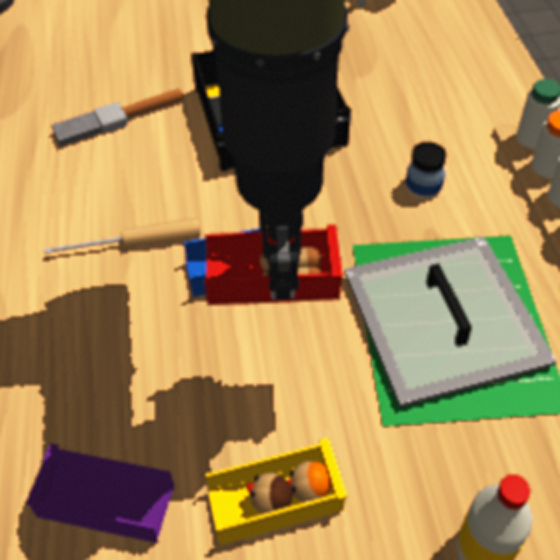

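```bash
python3 - <<'E'
from h import *
T=to(cw(.0745,-.0405,.16),CY+np.pi/2); T=to(cw(.0745,-.0405,.085),CY+np.pi/2,T)
E
```

```text
yaw -0.218 then shift cm [  2.29  17.14 -37.71] | jaw heading -1.684, q6 1.451
yaw -0.000 then shift cm [7.5  0.01 0.01] | jaw heading -1.466, q6 1.451
```

```bash
python3 -m creep '{"xyz":[[0,0,0],[0,0,0],[0,2.14,-4.71],[0,2.14,-4.71],[0,2.14,-4.71],[0,2.14,-4.71],[0,2.14,-4.71],[0,2.14,-4.71],[0,2.14,-4.71],[0,2.14,-4.71]],"yaw":[-0.109,-0.109,0,0,0,0,0,0,0,0]}' - 50
python3 -m creep '{"xyz":[[0,0,0],[2,0,0],[3,0,0],[2,0,0],[1.5,0,0],[1,0,0],[0,0,0]],"yaw":[0,0,0,0,0,0,0]}' - 50
python3 - <<'E'
from h import *
s=read_state(); print(s["width"],s["force"],s["torque"]); to(cw(.0745,-.0405,.083),CY+np.pi/2)
E
```

```text
t: 27.32
tool_pos: [0.585, 0.2009, 0.182]
orientation: [1.129, 1.258, -1.134]
force: [1.5, -1.4, -1.5]
width: 0.0554
t: 28.2
tool_pos: [0.5852, 0.1992, 0.0889]
orientation: [1.131, 1.257, -1.132]
force: [-0.1, -0.6, -2.0]
width: 0.0557
0.05568226279163311 [-0.099182   -0.56216518 -2.02808616] [ 0.02206947 -0.03472997 -0.00733825]
yaw 0.000 then shift cm [ 0.59  0.   -0.08] | jaw heading -1.466, q6 1.024
```

```bash
python3 -m creep '{"xyz":[[0,0,0],[0.4,0,0],[0.4,0,0],[0.2,-0.2,0],[0.25,-0.3,0],[0,0,0]],"yaw":[0,0,0,0,0,0]}' 4.5 22
python3 -c "
from h import *
s=read_state(); print(s['force'],s['torque'])
p,d,c=shot('side','s6.png'); a=px(c,s['tool_pos']).astype(int); print(a); cv2.imwrite('pics/v6.png',cv2.resize(p[a[1]-70:a[1]+70,a[0]-70:a[0]+70],(560,560),interpolation=cv2.INTER_CUBIC))"
```

```text
t: 28.95
tool_pos: [0.5831, 0.1995, 0.0807]
orientation: [1.136, 1.252, -1.124]
force: [4.6, -0.4, 5.8]
width: 0.0556
[ 4.58552191 -0.43515827  5.76042866] [-0.07385505 -1.75335081 -0.02455744]
[302 160]
```

View pics/v6.png

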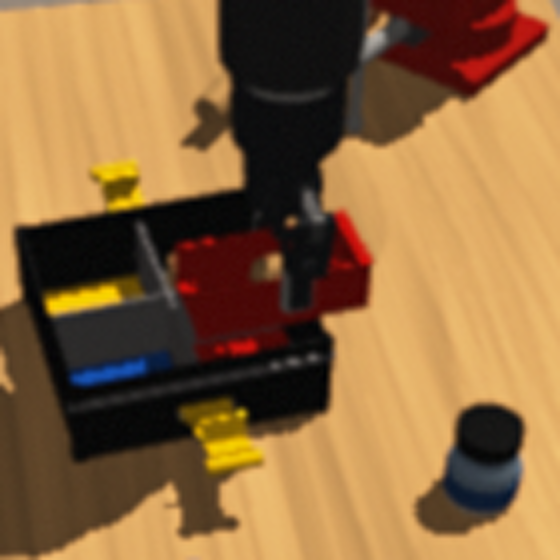

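```bash
cat >> h.py <<'E'
HUE=dict(red=(170,8),yellow=(20,35),blue=(100,122))
def tilt(col):
    s=read_state(); t=np.array(s["tool_pos"]); c_,s_=np.cos(CY),np.sin(CY)
    e=t[:2]-C0; print("case xy mm",(1000*(c_*e[0]+s_*e[1])).round(1),(1000*(-s_*e[0]+c_*e[1])).round(1),"z",(1000*t[2]).round(1),"F",np.round(s["force"],1),"w",round(s["width"],4))
    for n in ["side","scene"]:
        p,d,c=shot(n); W=cloud(c,d); hsv=cv2.cvtColor(p,cv2.COLOR_BGR2HSV); H=hsv[...,0].astype(int); a,b=HUE[col]
        hm=((H>=a)|(H<=b)) if a>b else (H>=a)&(H<=b)
        m=hm&(hsv[...,1]>110)&(np.linalg.norm(W[...,:2]-t[:2],axis=-1)<.085)&(W[...,2]>.03)&(W[...,2]<.2)
        q=W[m]
        if len(q)<10: print(n,"none"); continue
        zt=np.percentile(q[:,2],98); dz=(zt-t[2]-.017)*1000
        th=np.linspace(-20,70,901); f=56*np.sin(np.radians(th))+14*np.cos(np.radians(th))
        print(n,len(q),"ztop mm %.1f tilt~%.0f deg"%(zt*1000,th[abs(f-dz).argmin()]), "low %.1f"%(1000*np.percentile(q[:,2],2)))
E
python3 -c "
from h import *
tilt('red')"
python3 -m creep '{"xyz":[[0.3,-0.2,0],[0.3,-0.2,0],[0.3,-0.1,0],[0,0,0]],"yaw":[0,0,0,0]}' - 22
python3 -c "
from h import *
tilt('red')"
```

```text
case xy mm 72.4 -40.8 z 80.7 F [ 4.5 -0.2  7.7] w 0.0553
side 880 ztop mm 149.7 tilt~50 deg low 67.9
scene 623 ztop mm 146.2 tilt~43 deg low 71.2
t: 29.6
tool_pos: [0.5828, 0.1995, 0.0802]
orientation: [1.143, 1.244, -1.113]
force: [1.9, -2.9, 31.3]
width: 0.0555
case xy mm 72.1 -40.8 z 80.2 F [ 1.9 -2.9 31.3] w 0.0555
side 874 ztop mm 136.3 tilt~29 deg low 67.8
scene 622 ztop mm 155.3 tilt~70 deg low 70.7
```

```bash
python3 -m creep '{"xyz":[[0,0,0],[-0.8,0.4,0],[-2,0.5,0],[-4,0,0],[-4,0,0],[-1,0,0],[0,0,0]],"yaw":[0,0,0,0,0,0,0]}' 4.5 60
python3 - <<'E'
from h import *
s=read_state(); print(s["force"],s["torque"]); 
p,d,c=shot("side","s7.png"); a=px(c,s['tool_pos']).astype(int); print(a); cv2.imwrite('pics/v7.png',cv2.resize(p[a[1]-70:a[1]+70,a[0]-70:a[0]+70],(400,400),interpolation=cv2.INTER_CUBIC))
T=to([.456,-.193,.185],CY+np.pi/2); T=to([.456,-.193,.0115],CY+np.pi/2,T)
E
```

```text
t: 30.58
tool_pos: [0.584, 0.1995, 0.1853]
orientation: [1.131, 1.258, -1.132]
force: [-0.6, 0.4, -2.1]
width: 0.0549
[-0.63522968  0.36195727 -2.09599229] [-0.01306539  0.02608902 -0.02531591]
[303 130]
yaw 0.000 then shift cm [ -0.04 -16.8   37.68] | jaw heading -1.466, q6 1.023
yaw 0.000 then shift cm [ 1.735e+01  5.000e-02 -1.000e-02] | jaw heading -1.466, q6 1.023
```

View pics/v7.png

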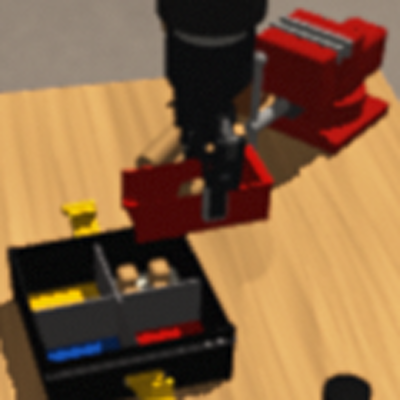

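```bash
python3 -m creep '{"xyz":[[0,-2.1,4.71],[0,-2.1,4.71],[0,-2.1,4.71],[0,-2.1,4.71],[0,-2.1,4.71],[0,-2.1,4.71],[0,-2.1,4.71],[0,-2.1,4.71],[0,0,0]],"yaw":[0,0,0,0,0,0,0,0,0]}' - 60
python3 -m creep '{"xyz":[[3,0,0],[5,0,0],[4,0,0],[2.5,0,0],[1.5,0,0],[0.7,0,0],[0.4,0,0],[0.2,0,0],[0,0,0]],"yaw":[0,0,0,0,0,0,0,0,0]}' - 60
python3 - <<'E'
from h import *
s=read_state(); print(s["force"],s["tool_pos"])
E
```

```text
t: 31.75
tool_pos: [0.4549, -0.1954, 0.1838]
orientation: [1.133, 1.258, -1.137]
force: [0.1, 0.7, -1.8]
width: 0.0553
t: 32.88
tool_pos: [0.4572, -0.1931, 0.0134]
orientation: [1.132, 1.256, -1.131]
force: [0.7, -0.5, -1.5]
width: 0.0554
[ 0.69517497 -0.52340204 -1.53330595] [ 0.45719073 -0.19307642  0.01344326]
```

```bash
python3 -m creep '{"xyz":[[0.2,0,0],[0,0,0]],"yaw":[0,0]}' - 60
python3 -m creep '{"xyz":[[0,0,0],[0,0,0],[0,0,0],[0,0,0],[-1.3,-1.3,0],[0,-1.3,0],[0,0,0]],"yaw":[0,0,0,0,0,0,0]}' 8.5 60
python3 -m creep '{"xyz":[[0,0,0],[0,0,0],[0,0,0],[0,0,0],[0,0,0],[0,0,0]],"yaw":[0,0,0,0,0,0]}' 5 80
python3 -m creep '{"xyz":[[-0.5,0,0],[-1,0,0],[-2,0,0],[-4,0,0],[-4,0,0],[-3,0,0],[-1,0,0],[0,0,0]],"yaw":[0,0,0,0,0,0,0,0]}' - 80
python3 - <<'E'
from h import *
s=read_state(); print(s["force"],s["torque"]); 
p,d,c=shot("side","s8.png"); a=px(c,s['tool_pos']).astype(int); print(a); cv2.imwrite('pics/v8.png',cv2.resize(p[a[1]-70:a[1]+70,a[0]-70:a[0]+70],(400,400),interpolation=cv2.INTER_CUBIC))
X=89.5-42-0
T=to(cw(X/1000,-.0405,.185),CY+np.pi/2); T=to(cw(X/1000,-.0405,.1),CY+np.pi/2,T)
E
```

```text
t: 33.12
tool_pos: [0.457, -0.1931, 0.0111]
orientation: [1.132, 1.257, -1.131]
force: [0.1, -0.2, -1.3]
width: 0.0551
t: 34.0
tool_pos: [0.4304, -0.1958, 0.0237]
orientation: [1.132, 1.257, -1.131]
force: [0.0, -0.6, -0.1]
width: 0.0853
t: 34.75
tool_pos: [0.4314, -0.1958, 0.0242]
orientation: [1.131, 1.256, -1.131]
force: [1.5, -0.5, 2.4]
width: 0.0543
t: 35.75
tool_pos: [0.4309, -0.1956, 0.1786]
orientation: [1.132, 1.257, -1.131]
force: [0.5, -0.1, -2.7]
width: 0.0541
[ 0.47830504 -0.11647288 -2.66694416] [ 0.03922038  0.05881179 -0.04309701]
[268 259]
yaw 0.000 then shift cm [ -0.73  16.82 -37.71] | jaw heading -1.466, q6 1.674
yaw 0.000 then shift cm [8.5  0.01 0.01] | jaw heading -1.466, q6 1.674
```

View pics/v8.png

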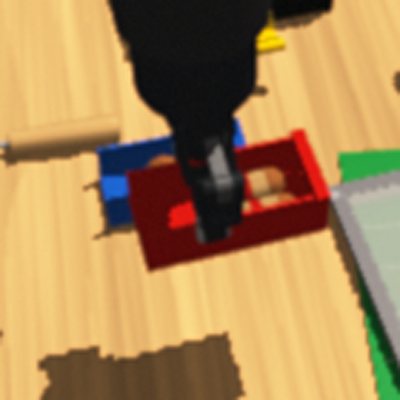

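```bash
python3 -m creep '{"xyz":[[0,2.1,-4.71],[0,2.1,-4.71],[0,2.1,-4.71],[0,2.1,-4.71],[0,2.1,-4.71],[0,2.1,-4.71],[0,2.1,-4.71],[0,2.1,-4.71],[0,0,0]],"yaw":[0,0,0,0,0,0,0,0,0]}' - 80
python3 -m creep '{"xyz":[[3,0,0],[3,0,0],[1.5,0,0],[0,0,0],[0,0,0]],"yaw":[0,0,0,0,0]}' - 80
python3 -m creep '{"xyz":[[0,0,0],[0.4,0,0],[0.4,0,0],[0.4,0,0],[0.4,0,0],[0,0,0]],"yaw":[0,0,0,0,0,0]}' - 20
python3 -c "
from h import *
tilt('red')"
```

```text
t: 36.92
tool_pos: [0.5578, 0.1991, 0.175]
orientation: [1.125, 1.261, -1.134]
force: [-1.0, -0.6, -1.8]
width: 0.0541
t: 37.55
tool_pos: [0.5591, 0.1966, 0.1053]
orientation: [1.133, 1.256, -1.13]
force: [0.1, 0.6, -1.3]
width: 0.0539
t: 38.3
tool_pos: [0.5595, 0.1966, 0.0932]
orientation: [1.133, 1.254, -1.127]
force: [-11.9, -1.4, 19.2]
width: 0.0539
case xy mm 48.7 -41.2 z 93.2 F [-11.9  -1.4  19.2] w 0.0539
side 937 ztop mm 123.3 tilt~-1 deg low 67.7
scene 733 ztop mm 119.1 tilt~-5 deg low 69.9
```

```bash
python3 -m creep '{"xyz":[[0.3,0,0],[0.3,0,0],[0.3,0,0],[0.3,0,0],[0,0,0]],"yaw":[0,0,0,0,0]}' - 20
python3 -c "
from h import *
tilt('red')"
python3 -m creep '{"xyz":[[0.3,0,0],[0.3,0,0],[0,0,0]],"yaw":[0,0,0]}' - 20
python3 -c "
from h import *
tilt('red')
p=snapshot('side')[0]; s=read_state(); c=cam('side'); a=px(c,s['tool_pos']).astype(int); cv2.imwrite('pics/v9.png',cv2.resize(p[a[1]-60:a[1]+60,a[0]-60:a[0]+60],(480,480),interpolation=cv2.INTER_CUBIC))"
```

```text
t: 39.02
tool_pos: [0.56, 0.197, 0.0861]
orientation: [1.134, 1.253, -1.124]
force: [-26.5, -2.9, 39.3]
width: 0.0538
case xy mm 49.2 -40.8 z 86.1 F [-26.5  -2.9  39.3] w 0.0538
side 908 ztop mm 136.4 tilt~21 deg low 62.6
scene 732 ztop mm 122.2 tilt~5 deg low 64.1
t: 39.5
tool_pos: [0.5595, 0.197, 0.0798]
orientation: [1.133, 1.254, -1.125]
force: [-28.3, -2.8, 39.9]
width: 0.0541
case xy mm 48.6 -40.9 z 79.8 F [-28.3  -2.8  39.9] w 0.0541
side 869 ztop mm 130.2 tilt~21 deg low 56.9
scene 742 ztop mm 127.1 tilt~18 deg low 58.7
```

View pics/v9.png

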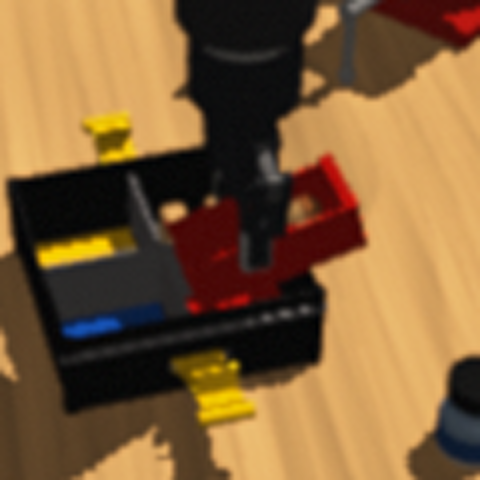

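```bash
python3 -m creep '{"xyz":[[0.25,0,0],[0.25,0,0],[0.25,0,0],[0,0,0]],"yaw":[0,0,0,0]}' - 20
python3 -c "
from h import *
tilt('red')"
python3 -m creep '{"xyz":[[0.25,0,0],[0.25,0,0],[0,0,0]],"yaw":[0,0,0]}' - 20
python3 -c "
from h import *
tilt('red')
p=snapshot('side')[0]; cv2.imwrite('pics/s9.png',p)"
```

```text
t: 40.15
tool_pos: [0.5604, 0.1972, 0.0718]
orientation: [1.134, 1.253, -1.123]
force: [-22.3, -3.4, 35.7]
width: 0.0543
case xy mm 49.6 -40.7 z 71.8 F [-22.3  -3.4  35.7] w 0.0543
side 823 ztop mm 132.0 tilt~34 deg low 48.5
scene 740 ztop mm 131.5 tilt~34 deg low 50.4
t: 40.62
tool_pos: [0.5608, 0.1974, 0.0663]
orientation: [1.135, 1.253, -1.123]
force: [-18.1, -1.3, 31.6]
width: 0.0538
case xy mm 50.0 -40.5 z 66.3 F [-18.1  -1.3  31.6] w 0.0538
side 803 ztop mm 137.1 tilt~55 deg low 41.9
scene 686 ztop mm 136.1 tilt~52 deg low 45.2
```

```bash
python3 -m creep '{"xyz":[[0.25,0,0],[0.25,0,0],[0,0,0]],"yaw":[0,0,0]}' - 20
python3 -c "
from h import *
tilt('red')"
python3 -m creep '{"xyz":[[0,0,0],[0,0,0],[-0.5,0,0],[-0.5,0.2,0],[-0.5,0.2,0],[-0.5,0.2,0],[0,0,0],[0,0,0]],"yaw":[0,0,0,0,0,0,0,0]}' - 70
python3 -c "
from h import *
tilt('red')
p=snapshot('side')[0]; s=read_state(); c=cam('side'); a=px(c,s['tool_pos']).astype(int); q=snapshot('scene')[0]; c=cam('scene'); b=px(c,s['tool_pos']).astype(int);
z=lambda p,a:cv2.resize(p[a[1]-60:a[1]+60,a[0]-60:a[0]+60],(400,400),interpolation=cv2.INTER_CUBIC)
cv2.imwrite('pics/v10.png',np.hstack([z(p,a),z(q,b)]))"
```

```text
t: 41.15
tool_pos: [0.561, 0.1976, 0.061]
orientation: [1.135, 1.253, -1.122]
force: [-17.4, -2.5, 31.5]
width: 0.0542
case xy mm 50.2 -40.3 z 61.0 F [-17.4  -2.5  31.5] w 0.0542
side 711 ztop mm 140.5 tilt~70 deg low 46.9
scene 650 ztop mm 140.5 tilt~70 deg low 44.8
t: 42.25
tool_pos: [0.5643, 0.1971, 0.072]
orientation: [1.131, 1.257, -1.132]
force: [-0.0, 0.1, -1.8]
width: 0.0541
case xy mm 53.5 -41.2 z 72.0 F [-0.   0.1 -1.8] w 0.0541
side 764 ztop mm 150.4 tilt~70 deg low 52.3
scene 689 ztop mm 150.2 tilt~70 deg low 50.8
```

View pics/v10.png

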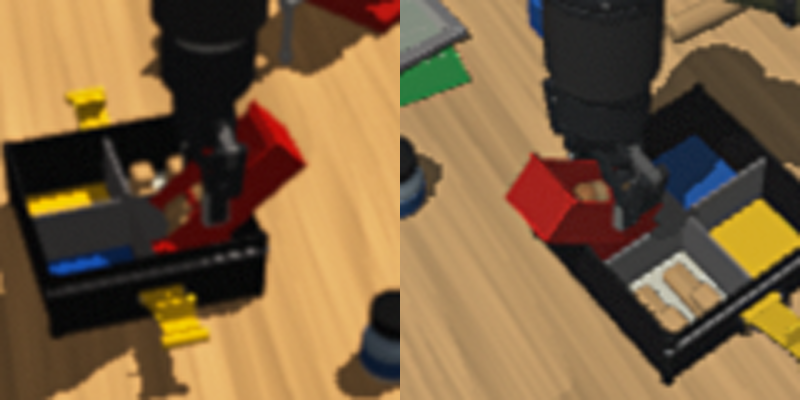

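```bash
python3 -m creep '{"xyz":[[-0.6,0.1,0],[-0.6,0.1,0],[-0.6,0.1,0],[-0.6,0.1,0],[0,0,0],[0,0,0]],"yaw":[0,0,0,0,0,0]}' - 70
cat >> h.py <<'E'
def find(t,cams=("side","scene"),take=True):
    for n in cams:
        c=cam(n)
        if take: snapshot(n)
        print(n,t,[(round(r["score"],2),np.round(w(c,r["at"]),3).tolist()) for r in pinpoint(n,t)[:5]])
E
python3 -c "
from h import *
print(cw(.0455,-.0455,0),read_state()['force'])
find('limb_1')"
```

```text
t: 43.2
tool_pos: [0.5683, 0.1976, 0.0962]
orientation: [1.131, 1.257, -1.132]
force: [0.2, 0.5, -3.4]
width: 0.0543
[0.55681814 0.19201931 0.        ] [ 0.15030142  0.4845533  -3.36683236]
side limb_1 [(0.6, [0.563, 0.213, 0.089]), (0.45, [0.696, 0.051, 0.002])]
scene limb_1 [(0.56, [0.56, 0.186, 0.091]), (0.46, [0.415, -0.343, 0.022])]
```

```bash
python3 -c "
from h import *
tilt('red')
p=snapshot('side')[0]; s=read_state(); c=cam('side'); a=px(c,s['tool_pos']).astype(int); q=snapshot('scene')[0]; c=cam('scene'); b=px(c,s['tool_pos']).astype(int);
r=snapshot('wrist')[0]; e=px(cam('wrist'),s['tool_pos']).astype(int); print(e)
z=lambda p,a,h=50:cv2.resize(p[max(0,a[1]-h):a[1]+h,max(0,a[0]-h):a[0]+h],(400,400),interpolation=cv2.INTER_CUBIC)
cv2.imwrite('pics/v11.png',np.vstack([np.hstack([z(p,a),z(q,b)])[50:350],cv2.resize(r[110:420,80:493],(800,600))[150:450]]))"
```

```text
case xy mm 57.5 -41.2 z 96.1 F [ 0.3  0.1 -1.4] w 0.0539
side 818 ztop mm 173.8 tilt~70 deg low 64.6
scene 709 ztop mm 174.3 tilt~70 deg low 67.4
[282 268]
```

View pics/v11.png

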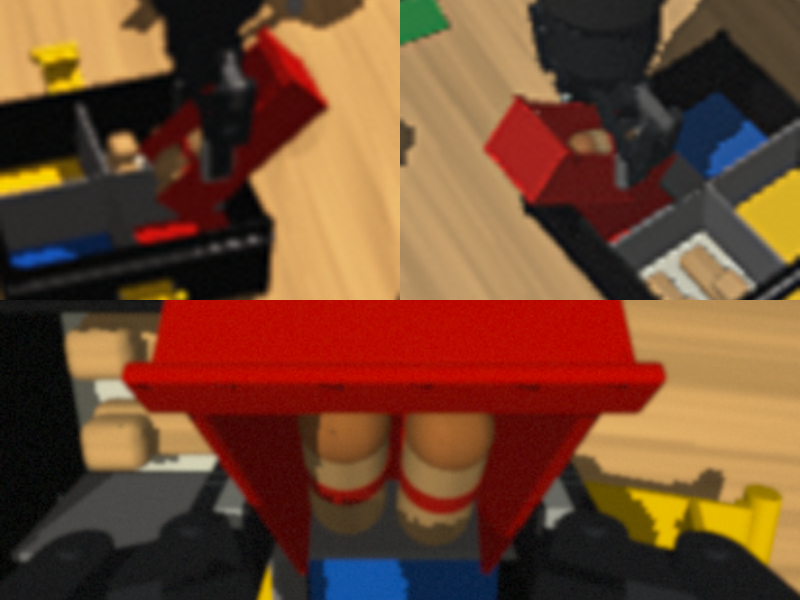

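```bash
python3 -m creep '{"xyz":[[0,1.5,0],[0,-1.5,0],[0,1.5,0],[0,-1.5,0],[0,1.5,0],[0,-1.5,0],[0,0,0]],"yaw":[0,0,0,0,0,0,0]}' - 70
python3 -c "
from h import *
find('limb_1',('wrist','scene'))
tilt('red')"
```

```text
t: 44.52
tool_pos: [0.5682, 0.1977, 0.0967]
orientation: [1.131, 1.257, -1.131]
force: [1.6, -0.4, -0.6]
width: 0.054
wrist limb_1 []
scene limb_1 [(0.72, [0.46, -0.334, 0.024]), (0.55, [0.559, 0.205, 0.017]), (0.5, [0.575, 0.182, 0.019])]
case xy mm 58.0 -41.1 z 96.6 F [-0.2 -0.1 -0.6] w 0.0542
side 870 ztop mm 173.6 tilt~70 deg low 65.1
scene 749 ztop mm 174.0 tilt~70 deg low 64.6
```

```bash
python3 -m creep '{"xyz":[[-2,0,0],[-3,0,0],[-4,0,0],[0,-2,4.7],[0,-2,4.7],[0,-2,4.7],[0,-2,4.7],[0,-2,4.7],[0,-2,4.7],[0,-2,4.7]],"yaw":[0,0,0,0,0,0,0,0,0,0]}' - 70
python3 - <<'E'
from h import *
T=to([.405,-.195,.10],CY+np.pi/2);T=to([.405,-.195,.05],CY+np.pi/2,T); find("pan_blue",("scene","side")); find("pan_yellow",("scene","side"))
E
```

```text
t: 46.08
tool_pos: [0.4634, -0.1459, 0.1886]
orientation: [1.132, 1.255, -1.129]
force: [0.6, -0.5, -1.1]
width: 0.054
yaw 0.000 then shift cm [ 8.84 -6.35  4.27] | jaw heading -1.465, q6 1.564
yaw 0.000 then shift cm [ 5.   -0.01 -0.  ] | jaw heading -1.466, q6 1.564
scene pan_blue [(0.86, [0.427, -0.043, 0.002])]
side pan_blue [(0.7, [0.43, -0.045, 0.0])]
scene pan_yellow [(0.75, [0.245, -0.313, 0.0]), (0.62, [0.426, -0.049, 0.005]), (0.56, [0.429, -0.338, 0.0]), (0.28, [0.457, -0.046, 0.022])]
side pan_yellow [(0.69, [0.43, -0.336, -0.003]), (0.59, [0.243, -0.311, 0.001])]
```

```bash
python3 -m creep '{"xyz":[[3,-3.2,2.1],[4,-3.2,2.1],[4,0,0],[2,0,0],[0.8,0,0],[0,0,0]],"yaw":[0,0,0,0,0,0]}' - 60
python3 -m creep '{"xyz":[[0,0,0],[0.3,0.3,0],[0.3,0.3,0],[0.3,0.4,0],[0.3,0.4,0],[0.3,0.4,0],[0.2,0.4,0],[0.2,0.5,0],[0,0,0]],"yaw":[0,0,0,0,0,0,0,0,0]}' - 20
python3 -c "
from h import *
tilt('red')"
```

```text
t: 47.22
tool_pos: [0.4049, -0.1924, 0.0487]
orientation: [1.13, 1.258, -1.131]
force: [0.3, 0.2, -1.2]
width: 0.0539
t: 48.35
tool_pos: [0.4344, -0.1921, 0.0346]
orientation: [1.129, 1.249, -1.129]
force: [-2.7, -2.1, 18.6]
width: 0.0542
case xy mm -116.5 -414.7 z 34.6 F [-2.7 -2.1 18.6] w 0.0542
side 1006 ztop mm 126.9 tilt~70 deg low 32.7
scene 445 ztop mm 105.1 tilt~54 deg low 32.5
```

```bash
python3 -m creep '{"xyz":[[0.3,0.4,0],[0.3,0.4,0],[0.3,0.4,0],[0.2,0.4,0],[0,0,0]],"yaw":[0,0,0,0,0]}' - 20
python3 -c "
from h import *
tilt('red')"
```

```text
t: 49.08
tool_pos: [0.45, -0.1896, 0.0229]
orientation: [1.129, 1.251, -1.129]
force: [-2.3, 0.1, 17.4]
width: 0.0541
case xy mm -100.7 -413.9 z 22.9 F [-2.3  0.1 17.4] w 0.0541
side 692 ztop mm 125.6 tilt~70 deg low 30.6
scene 400 ztop mm 74.8 tilt~23 deg low 30.8
```

```bash
python3 -m creep '{"xyz":[[0,0,0],[0,0,0],[0,0,0],[0,0,0],[-2,0,0],[-5,0,0],[-6,0,0],[-6,0,0],[-6,0,0],[0,0,0]],"yaw":[0,0,0,0,0,0,0,0,0,0]}' 8.5 60
cat >> h.py <<'E'
def pans(n="wrist"):
    p,d,c=shot(n,"pans_%.0f.png"%read_state()["t"]); W=cloud(c,d); hsv=cv2.cvtColor(p,cv2.COLOR_BGR2HSV); H=hsv[...,0].astype(int)
    m=(W[...,2]>.034)&(W[...,2]<.05)
    for k,(a,b) in HUE.items():
        hm=((H>=a)|(H<=b)) if a>b else (H>=a)&(H<=b)
        K,l,st,_=cv2.connectedComponentsWithStats(cv2.morphologyEx((hm&(hsv[...,1]>100)&m).astype(np.uint8),cv2.MORPH_CLOSE,np.ones((5,5))))
        for j in range(1,K):
            q=W[(l==j)&m]
            if st[j,4]<300: continue
            (x,y),(a1,a2),g=cv2.minAreaRect((q[:,:2]*1000).astype(np.float32)); g=np.radians(g if a1>a2 else g-90); g=(g+np.pi/2)%np.pi-np.pi/2
            print(k,len(q),"z %.3f"%np.median(q[:,2]),"size %.0f %.0f"%(a1,a2),"heading(mod pi) %.3f"%g,"origin if spout -x",np.round([x+8*np.cos(g),y+8*np.sin(g)],1))
E
python3 -c "
from h import *
pans(); [find(t,('wrist',),False) for t in ('pan_red','pan_blue','pan_yellow')]"
```

```text
t: 50.42
tool_pos: [0.4488, -0.1889, 0.2741]
orientation: [1.134, 1.249, -1.126]
force: [1.0, -0.4, 0.3]
width: 0.0851
red 973 z 0.042 size 126 60 heading(mod pi) 0.077 origin if spout -x [ 480.  -185.3]
yellow 476 z 0.042 size 53 23 heading(mod pi) 0.378 origin if spout -x [ 616.1 -401.2]
yellow 480 z 0.036 size 40 38 heading(mod pi) 0.307 origin if spout -x [526.9 126.4]
yellow 1299 z 0.041 size 127 62 heading(mod pi) 0.102 origin if spout -x [ 432.5 -337.8]
blue 1178 z 0.041 size 125 60 heading(mod pi) 0.069 origin if spout -x [434.8 -46.6]
wrist pan_red [(0.59, [0.477, -0.187, -0.0])]
wrist pan_blue [(0.88, [0.426, -0.047, -0.005])]
wrist pan_yellow [(0.63, [0.425, -0.336, -0.006]), (0.61, [0.239, -0.306, -0.005])]
```

```bash
python3 - <<'E'
from h import *
g=.069; o=np.array([.431,-.047]); P=o-.024*np.array([np.cos(g),np.sin(g)]); print(P)
T=to([*P,.10],g+np.pi/2); to([*P,.027],g+np.pi/2,T)
E
```

```text
[ 0.40705711 -0.04865469]
yaw 0.036 then shift cm [ 16.69  -2.98 -14.16] | jaw heading -1.465, q6 1.657
yaw 0.000 then shift cm [7.3  0.02 0.01] | jaw heading -1.502, q6 1.657
```

```bash
python3 -m creep '{"xyz":[[3,-1,-4.7],[3,-1,-4.7],[3,-1,-4.76],[4,0,0],[3.7,0,0],[0,0,0]],"yaw":[0.036,0,0,0,0,0]}' 7.5
python3 -c "
from h import *
find('pan_blue',('wrist','scene')); pans(); g=.069
to([.4071,-.0487,.027],g+np.pi/2)"
```

```text
t: 51.38
tool_pos: [0.4036, -0.0499, 0.0977]
orientation: [1.153, 1.245, -1.164]
force: [0.1, -0.6, 1.0]
width: 0.0749
wrist pan_blue [(0.58, [0.429, -0.045, 0.002])]
scene pan_blue []
red 5690 z 0.041 size 128 59 heading(mod pi) 0.129 origin if spout -x [ 479.3 -185.1]
yellow 1385 z 0.040 size 28 59 heading(mod pi) -1.422 origin if spout -x [519.4  92. ]
blue 3267 z 0.042 size 126 61 heading(mod pi) 0.057 origin if spout -x [433.2 -45.2]
yaw -0.000 then shift cm [ 7.61  0.03 -0.09] | jaw heading -1.502, q6 1.260
```

```bash
python3 -m creep '{"xyz":[[3,0.1,-0.1],[2.5,0.1,0],[1.5,0,0],[0.4,0,0],[0,0,0]],"yaw":[0,0,0,0,0]}' 7.5
python3 -m creep '{"xyz":[[0,0,0],[0,0,0],[0,0,0],[0,0,0],[0,0,0],[0,0,0]],"yaw":[0,0,0,0,0,0]}' 5 80
python3 -m creep '{"xyz":[[-0.5,0,0],[-1,0,0],[-2,0,0],[-4,0,0],[-4,0,0],[-3,0,0],[-1,0,0],[0,0,0]],"yaw":[0,0,0,0,0,0,0,0]}' - 80
python3 - <<'E'
from h import *
s=read_state(); print(s["force"],s["width"])
T=to(cw(-.0365,-.0405,.185),CY+np.pi/2); T=to(cw(-.0365,-.0405,.09),CY+np.pi/2,T)
E
```

```text
t: 52.25
tool_pos: [0.4083, -0.0484, 0.0282]
orientation: [1.158, 1.24, -1.157]
force: [-0.8, 0.6, 0.0]
width: 0.0748
t: 53.0
tool_pos: [0.4088, -0.0483, 0.0291]
orientation: [1.159, 1.239, -1.156]
force: [-0.6, 0.8, 5.9]
width: 0.0537
t: 54.0
tool_pos: [0.4078, -0.0482, 0.1821]
orientation: [1.158, 1.242, -1.158]
force: [-0.0, 0.3, -3.2]
width: 0.0535
[-0.02227033  0.25904122 -3.16806453] 0.053498801235748863
yaw -0.036 then shift cm [ -0.28   9.14 -22.83] | jaw heading -1.502, q6 1.259
yaw 0.000 then shift cm [9.5 0.  0. ] | jaw heading -1.466, q6 1.259
```

```bash
python3 -m creep '{"xyz":[[0,1.8,-4.57],[0,1.83,-4.57],[0,1.83,-4.57],[0,1.83,-4.57],[0,1.83,-4.57],[0,0,0],[3,0,0],[3,0,0],[2.5,0,0],[0,0,0]],"yaw":[-0.036,0,0,0,0,0,0,0,0,0]}' - 80
python3 - <<'E'
from h import *
tilt('blue'); to(cw(-.0365,-.0405,.088),CY+np.pi/2)
E
```

```text
t: 55.25
tool_pos: [0.4744, 0.1862, 0.094]
orientation: [1.127, 1.258, -1.137]
force: [-0.3, 0.1, -1.2]
width: 0.0535
case xy mm -37.1 -42.6 z 94.0 F [-0.3  0.1 -1.2] w 0.0535
side 899 ztop mm 109.2 tilt~-16 deg low 66.4
scene 647 ztop mm 113.3 tilt~-12 deg low 67.4
yaw -0.000 then shift cm [ 0.97 -0.14 -0.12] | jaw heading -1.466, q6 0.906
```

```bash
python3 -m creep '{"xyz":[[0.3,0,-0.15],[0.4,0,0],[0.4,0,0],[0.3,0,0],[0.3,0,0],[0,0,0]],"yaw":[0,0,0,0,0,0]}' - 20
python3 -c "
from h import *
tilt('blue')"
python3 -m creep '{"xyz":[[0.3,0,0],[0.3,0,0],[0,0,0]],"yaw":[0,0,0]}' - 20
python3 -c "
from h import *
tilt('blue')"
```

```text
t: 56.1
tool_pos: [0.4772, 0.1896, 0.0863]
orientation: [1.133, 1.254, -1.127]
force: [-15.0, -3.3, 24.8]
width: 0.0536
case xy mm -33.9 -39.5 z 86.3 F [-15.   -3.3  24.8] w 0.0536
side 848 ztop mm 104.3 tilt~-13 deg low 58.2
scene 676 ztop mm 105.2 tilt~-12 deg low 58.2
t: 56.58
tool_pos: [0.4775, 0.1897, 0.0855]
orientation: [1.133, 1.253, -1.124]
force: [-32.4, -5.7, 51.6]
width: 0.0534
case xy mm -33.6 -39.5 z 85.5 F [-32.4  -5.7  51.6] w 0.0534
side 867 ztop mm 104.8 tilt~-12 deg low 57.9
scene 656 ztop mm 106.0 tilt~-11 deg low 58.0
```

```bash
python3 -m creep '{"xyz":[[0,-0.3,0],[0,-0.3,0],[0,-0.2,0],[0,0,0]],"yaw":[0,0,0,0]}' - 20
python3 -c "
from h import *
tilt('blue')"
```

```text
t: 57.18
tool_pos: [0.4732, 0.1895, 0.0824]
orientation: [1.14, 1.249, -1.119]
force: [-0.3, -3.0, 21.8]
width: 0.0535
case xy mm -37.9 -39.3 z 82.4 F [-0.3 -3.  21.8] w 0.0535
side 850 ztop mm 107.4 tilt~-6 deg low 54.3
scene 690 ztop mm 109.8 tilt~-4 deg low 54.9
```

```bash
python3 -m creep '{"xyz":[[0.3,-0.1,0],[0.3,-0.1,0],[0.3,-0.1,0],[0,0,0]],"yaw":[0,0,0,0]}' - 20
python3 -c "
from h import *
tilt('blue')"
python3 -m creep '{"xyz":[[0.3,-0.1,0],[0.3,0,0],[0.3,0,0],[0,0,0]],"yaw":[0,0,0,0]}' - 20
python3 -c "
from h import *
tilt('blue'); find('knob_1',('scene','side'))"
```

```text
t: 57.78
tool_pos: [0.4665, 0.1888, 0.0721]
orientation: [1.134, 1.255, -1.126]
force: [-19.3, -3.2, 29.6]
width: 0.0537
case xy mm -44.7 -39.3 z 72.1 F [-19.3  -3.2  29.6] w 0.0537
side 772 ztop mm 116.4 tilt~14 deg low 46.1
scene 603 ztop mm 116.0 tilt~14 deg low 47.8
t: 58.38
tool_pos: [0.4637, 0.1884, 0.0623]
orientation: [1.131, 1.257, -1.129]
force: [-28.5, -3.1, 31.9]
width: 0.0534
case xy mm -47.5 -39.3 z 62.3 F [-28.5  -3.1  31.9] w 0.0534
side 727 ztop mm 119.8 tilt~30 deg low 49.5
scene 600 ztop mm 121.2 tilt~32 deg low 44.3
scene knob_1 [(0.62, [0.473, 0.185, 0.06])]
side knob_1 [(0.43, [0.506, 0.23, -0.0])]
```

```bash
python3 -m creep '{"xyz":[[0,0,0],[0,0,0],[-0.4,0,0],[-0.4,0.4,0],[-0.4,0.5,0],[-0.4,0.5,0],[-0.4,0.5,0],[-0.4,0.5,0],[0,0,0],[0,0,0]],"yaw":[0,0,0,0,0,0,0,0,0,0]}' - 70
python3 -c "
from h import *
tilt('blue'); find('knob_1',('scene','side','wrist'))"
```

```text
t: 59.92
tool_pos: [0.4879, 0.1906, 0.0802]
orientation: [1.131, 1.257, -1.132]
force: [0.2, 0.4, -1.7]
width: 0.0536
case xy mm -23.2 -39.7 z 80.2 F [ 0.2  0.4 -1.7] w 0.0536
side 896 ztop mm 135.2 tilt~27 deg low 50.9
scene 737 ztop mm 136.2 tilt~28 deg low 49.8
scene knob_1 [(0.55, [0.439, 0.194, 0.059]), (0.26, [0.614, -0.419, -0.003])]
side knob_1 [(0.69, [0.439, 0.204, 0.054]), (0.39, [0.441, 0.182, 0.024])]
wrist knob_1 [(0.86, [0.439, 0.202, 0.06]), (0.67, [0.442, 0.187, 0.02])]
```

```bash
python3 -m creep '{"xyz":[[-0.4,0.4,0],[-0.4,0.4,0],[-0.4,0.4,0],[-0.4,0.4,0],[0,0,0],[0,0,0],[0,0,0]],"yaw":[0,0,0,0,0,0,0]}' - 70
python3 -c "
from h import *
find('knob_1',('scene','side','wrist')); print(cw(-.0455,-.0455,0),cw(-.0455,.0455,0))"
```

```text
t: 61.2
tool_pos: [0.5037, 0.1923, 0.0962]
orientation: [1.131, 1.257, -1.132]
force: [0.5, -0.4, -1.5]
width: 0.0537
scene knob_1 [(0.56, [0.435, 0.203, 0.025]), (0.36, [0.613, -0.417, -0.0])]
side knob_1 [(0.62, [0.434, 0.206, 0.021])]
wrist knob_1 [(0.74, [0.448, 0.152, 0.018]), (0.73, [0.439, 0.208, 0.022])]
[0.46631931 0.18248186 0.        ] [0.45678186 0.27298069 0.        ]
```

```bash
python3 -m creep '{"xyz":[[-2,0,0],[-4,0,0],[-4,0,0],[0,0,0]],"yaw":[0,0,0,0]}' - 70
python3 -c "
from h import *
T=to([.395,-.075,.19],CY+np.pi/2);T=to([.395,-.075,.045],CY+np.pi/2,T)"
```

```text
t: 62.0
tool_pos: [0.5054, 0.193, 0.2007]
orientation: [1.137, 1.255, -1.125]
force: [-0.6, 0.8, -2.2]
width: 0.0536
yaw 0.000 then shift cm [  0.91 -13.8   25.5 ] | jaw heading -1.466, q6 0.938
yaw 0.000 then shift cm [14.5  -0.09  0.04] | jaw heading -1.466, q6 0.938
```

```bash
python3 -m creep '{"xyz":[[0,-2.3,4.25],[0,-2.3,4.25],[0,-2.3,4.25],[0,-2.3,4.25],[0,-2.3,4.25],[0,-2.3,4.25],[4,0,0],[4,0,0],[4,0,0],[2.8,0,0]],"yaw":[0,0,0,0,0,0,0,0,0,0]}' - 70
python3 -m creep '{"xyz":[[0,0,0],[0.4,0,0],[0.4,0.3,0],[0.3,0.4,0],[0.3,0.4,0],[0.3,0.4,0],[0.3,0.4,0],[0,0,0]],"yaw":[0,0,0,0,0,0,0,0]}' - 20
python3 -c "
from h import *
tilt('blue')"
```

```text
t: 63.25
tool_pos: [0.3922, -0.0759, 0.0456]
orientation: [1.13, 1.259, -1.133]
force: [0.5, 1.1, -1.7]
width: 0.0535
t: 64.25
tool_pos: [0.4155, -0.0743, 0.0331]
orientation: [1.132, 1.251, -1.127]
force: [-1.8, -0.7, 15.3]
width: 0.0536
case xy mm -122.9 -295.6 z 33.1 F [-1.8 -0.7 15.3] w 0.0536
side 619 ztop mm 108.9 tilt~70 deg low 30.4
scene 402 ztop mm 75.1 tilt~12 deg low 30.9
```

```bash
python3 -m creep '{"xyz":[[0,0,0],[0,0,0],[0,0,0],[0,0,0],[-2,0,0],[-5,0,0],[-6,0,0],[-6,0,0],[-6,0,0],[0,0,0]],"yaw":[0,0,0,0,0,0,0,0,0,0]}' 8.5 60
python3 -m creep '{"xyz":[[0,0.5,5],[0,0.5,5],[0,0.5,5],[0,0,0]],"yaw":[0,0,0,0]}' 7.5 60
python3 -c "
from h import *
pans(); [find(t,('wrist',),False) for t in ('pan_red','pan_blue','pan_yellow','head_1')]
pans('side');find('pan_yellow',('scene','side'))
g=.102; o=np.array([.430,-.3375]); P=o-.026*np.array([np.cos(g),np.sin(g)]); T=to([*P,.10],g+np.pi/2); to([*P,.027],g+np.pi/2,T)"
```

```text
t: 65.6
tool_pos: [0.4138, -0.074, 0.2837]
orientation: [1.136, 1.251, -1.126]
force: [0.2, 0.2, -1.5]
width: 0.0851
t: 66.1
tool_pos: [0.4426, -0.2237, 0.2763]
orientation: [1.133, 1.258, -1.137]
force: [-0.0, 1.6, -0.9]
width: 0.0749
red 1008 z 0.042 size 125 60 heading(mod pi) 0.101 origin if spout -x [ 479.7 -185.9]
yellow 424 z 0.042 size 54 23 heading(mod pi) 0.481 origin if spout -x [ 614.4 -401.6]
yellow 1256 z 0.042 size 128 62 heading(mod pi) 0.100 origin if spout -x [ 432.2 -338. ]
yellow 466 z 0.043 size 64 30 heading(mod pi) 1.245 origin if spout -x [ 74. -13.]
blue 1195 z 0.041 size 125 60 heading(mod pi) 0.100 origin if spout -x [450.6 -71.2]
wrist pan_red [(0.84, [0.481, -0.185, 0.004])]
wrist pan_blue []
wrist pan_yellow [(0.78, [0.244, -0.305, 0.004]), (0.76, [0.431, -0.334, 0.002])]
wrist head_1 [(0.87, [0.419, -0.339, 0.029]), (0.55, [0.457, -0.331, 0.025])]
red 372 z 0.040 size 126 61 heading(mod pi) 0.086 origin if spout -x [ 478.3 -187.4]
yellow 458 z 0.041 size 158 78 heading(mod pi) 0.615 origin if spout -x [ 38.4 -34.5]
yellow 493 z 0.041 size 127 62 heading(mod pi) 0.082 origin if spout -x [ 430.1 -338.6]
scene pan_yellow [(0.77, [0.244, -0.311, 0.002]), (0.66, [0.503, 0.233, 0.008]), (0.6, [0.431, -0.341, 0.003])]
side pan_yellow [(0.94, [0.427, -0.336, -0.002]), (0.58, [0.245, -0.309, 0.003]), (0.43, [0.696, 0.054, -0.0])]
yaw 0.004 then shift cm [17.87 -5.1  11.48] | jaw heading -1.464, q6 1.731
yaw 0.000 then shift cm [ 7.3 -0.  -0. ] | jaw heading -1.469, q6 1.731
```

```bash
python3 -m creep '{"xyz":[[4,-1.7,3.8],[4,-1.7,3.8],[4,-1.7,3.88],[5.8,0,0],[3,0,0],[3,0,0],[1.2,0,0],[0,0,0],[0,0,0]],"yaw":[0.004,0,0,0,0,0,0,0,0]}' 8.0
python3 -c "
from h import *
to([.4046,-.3401,.0275],.1+np.pi/2)"
```

```text
t: 67.72
tool_pos: [0.4049, -0.3411, 0.0301]
orientation: [1.134, 1.253, -1.133]
force: [-0.1, -0.4, -0.4]
width: 0.0801
yaw 0.002 then shift cm [ 0.26 -0.02 -0.11] | jaw heading -1.469, q6 1.992
```

```bash
python3 -m creep '{"xyz":[[0.2,0,-0.1],[0,0,0]],"yaw":[0,0]}' 8.0
python3 -m creep '{"xyz":[[0,0,0],[0,0,0],[0,0,0],[0,0,0],[0,0,0],[0,0,0]],"yaw":[0,0,0,0,0,0]}' 5 80
python3 -m creep '{"xyz":[[-0.5,0,0],[-1,0,0],[-2,0,0],[-4,0,0],[-4,0,0],[-3,0,0],[-1.5,0,0],[0,0,0]],"yaw":[0,0,0,0,0,0,0,0]}' - 80
python3 - <<'E'
from h import *
s=read_state(); print(s["force"],s["width"]); tilt("yellow")
T=to(cw(-.0355,.0405,.185),CY+np.pi/2); T=to(cw(-.0355,.0405,.092),CY+np.pi/2,T)
E
```

```text
t: 67.97
tool_pos: [0.4042, -0.3397, 0.0269]
orientation: [1.134, 1.255, -1.134]
force: [-0.9, -0.7, -0.3]
width: 0.0798
t: 68.72
tool_pos: [0.4044, -0.3401, 0.0274]
orientation: [1.134, 1.254, -1.134]
force: [-0.8, 0.2, 6.5]
width: 0.0536
t: 69.72
tool_pos: [0.4042, -0.3397, 0.1869]
orientation: [1.135, 1.254, -1.134]
force: [-0.7, 0.3, -2.0]
width: 0.053
[-0.68007781  0.30110781 -2.02588031] 0.053007529026120964
case xy mm -162.0 -558.3 z 186.9 F [-0.7  0.3 -2. ] w 0.053
side 1469 ztop mm 199.5 tilt~-18 deg low 161.2
scene 444 ztop mm 199.6 tilt~-18 deg low 159.9
yaw -0.004 then shift cm [ 5.000e-02  1.271e+01 -5.983e+01] | jaw heading -1.470, q6 1.990
yaw -0.000 then shift cm [9.3  0.02 0.02] | jaw heading -1.466, q6 1.990
```

```bash
python3 -m creep '{"xyz":[[0,0.6,-3],[0,1.27,-5.98],[0,1.27,-5.98],[0,1.27,-5.98],[0,1.27,-5.98],[0,1.27,-5.98],[0,1.27,-5.98],[0,1.27,-5.98],[0,1.27,-5.98],[0,1.27,-5.98]],"yaw":[-0.004,0,0,0,0,0,0,0,0,0]}' - 80
python3 -m creep '{"xyz":[[0,0.6,-3],[0,0,0],[3,0,0],[3,0,0],[2.2,0,0],[0.8,0,0],[0,0,0],[0,0,0]],"yaw":[0,0,0,0,0,0,0,0]}' - 80
python3 - <<'E'
from h import *
tilt("yellow"); to(cw(-.0355,.0405,.088),CY+np.pi/2)
E
```

```text
t: 71.08
tool_pos: [0.4633, 0.2398, 0.1848]
orientation: [1.129, 1.258, -1.133]
force: [1.5, -0.9, -1.7]
width: 0.0541
t: 72.08
tool_pos: [0.4674, 0.2685, 0.0976]
orientation: [1.133, 1.257, -1.13]
force: [0.4, 0.3, -2.3]
width: 0.0539
case xy mm -35.4 40.0 z 97.6 F [ 0.4  0.3 -2.3] w 0.0539
side 800 ztop mm 114.9 tilt~-14 deg low 57.3
scene 800 ztop mm 117.6 tilt~-11 deg low 34.7
yaw 0.000 then shift cm [ 0.95  0.   -0.04] | jaw heading -1.466, q6 0.781
```

```bash
python3 -m creep '{"xyz":[[0.4,0,0],[0.4,0,0],[0.4,0,0],[0.2,-0.2,0],[0.3,-0.25,0],[0.3,-0.25,0],[0.2,-0.2,0],[0,0,0]],"yaw":[0,0,0,0,0,0,0,0]}' - 20
python3 -c "
from h import *
tilt('yellow')"
```

```text
t: 73.18
tool_pos: [0.4616, 0.2681, 0.0804]
orientation: [1.138, 1.251, -1.122]
force: [0.4, -4.8, 17.2]
width: 0.0535
case xy mm -41.2 40.1 z 80.4 F [ 0.4 -4.8 17.2] w 0.0535
side 751 ztop mm 107.0 tilt~-5 deg low 51.5
scene 711 ztop mm 109.7 tilt~-2 deg low 34.3
```

```bash
python3 -m creep '{"xyz":[[0.3,-0.15,0],[0.3,-0.1,0],[0.3,-0.1,0],[0.3,-0.1,0],[0,0,0]],"yaw":[0,0,0,0,0]}' - 20
python3 -c "
from h import *
tilt('yellow')"
python3 -m creep '{"xyz":[[0.3,0,0],[0.3,0,0],[0,0,0]],"yaw":[0,0,0]}' - 20
python3 -c "
from h import *
tilt('yellow'); find('head_1',('wrist','scene'))"
```

```text
t: 73.9
tool_pos: [0.4541, 0.2673, 0.0681]
orientation: [1.133, 1.255, -1.128]
force: [-18.0, -5.8, 26.8]
width: 0.0541
case xy mm -48.8 40.1 z 68.1 F [-18.   -5.8  26.8] w 0.0541
side 705 ztop mm 121.3 tilt~25 deg low 50.4
scene 669 ztop mm 117.6 tilt~20 deg low 34.4
t: 74.38
tool_pos: [0.4524, 0.267, 0.0609]
orientation: [1.13, 1.258, -1.131]
force: [-24.9, -6.6, 26.5]
width: 0.0542
case xy mm -50.4 40.0 z 60.9 F [-24.9  -6.6  26.5] w 0.0542
side 632 ztop mm 146.1 tilt~70 deg low 49.2
scene 669 ztop mm 121.2 tilt~35 deg low 34.2
wrist head_1 [(0.97, [0.468, 0.274, 0.068]), (0.64, [0.435, 0.266, 0.063])]
scene head_1 [(0.58, [0.471, 0.276, 0.071]), (0.44, [0.433, 0.264, 0.059]), (0.42, [0.558, 0.192, 0.005])]
```

```bash
python3 -m creep '{"xyz":[[0,0,0],[0,0,0],[-0.4,0,0],[-0.4,0.5,0],[-0.4,0.5,0],[-0.4,0.5,0],[-0.4,0.5,0],[-0.4,0.5,0],[0,0,0],[0,0,0]],"yaw":[0,0,0,0,0,0,0,0,0,0]}' - 70
python3 -m creep '{"xyz":[[-0.3,0.4,0],[-0.3,0.4,0],[0,0,0],[-0.3,0.4,0],[-0.3,0.4,0],[0,0,0],[0,0,0]],"yaw":[0,0,0,0,0,0,0]}' - 70
python3 -c "
from h import *
tilt('yellow'); find('head_1',('wrist','scene','side'))"
```

```text
t: 75.92
tool_pos: [0.4788, 0.2697, 0.0805]
orientation: [1.132, 1.256, -1.13]
force: [3.5, 0.9, -1.5]
width: 0.0535
t: 76.8
tool_pos: [0.4942, 0.2712, 0.0923]
orientation: [1.131, 1.257, -1.132]
force: [0.8, -0.1, -1.0]
width: 0.0538
case xy mm -8.5 39.8 z 92.3 F [ 0.8 -0.1 -1. ] w 0.0538
side 876 ztop mm 148.8 tilt~29 deg low 58.1
scene 926 ztop mm 149.5 tilt~30 deg low 34.6
wrist head_1 [(0.71, [0.439, 0.247, 0.028]), (0.57, [0.435, 0.295, 0.026])]
scene head_1 [(0.55, [0.435, 0.299, 0.027])]
side head_1 [(0.67, [0.434, 0.293, 0.028]), (0.53, [0.437, 0.243, 0.022])]
```

```bash
python3 -m creep '{"xyz":[[-2,0,0],[-4,0,0],[-4,0,0],[0,0,0]],"yaw":[0,0,0,0]}' - 70
python3 -c "
from h import *
T=to([.395,-.335,.19],CY+np.pi/2);T=to([.395,-.335,.045],CY+np.pi/2,T)"
```

```text
t: 77.7
tool_pos: [0.4959, 0.2722, 0.1986]
orientation: [1.138, 1.255, -1.124]
force: [-0.3, 0.2, -0.9]
width: 0.0538
yaw 0.000 then shift cm [  0.47 -16.41  59.33] | jaw heading -1.466, q6 0.818
yaw 0.000 then shift cm [14.5  -0.11  0.06] | jaw heading -1.466, q6 0.818
```

```bash
python3 -m creep '{"xyz":[[0,-0.8,2.8],[0,-1.56,5.65],[0,-1.56,5.65],[0,-1.56,5.65],[0,-1.56,5.65],[0,-1.56,5.65],[0,-1.56,5.65],[0,-1.56,5.65],[0,-1.56,5.65],[0,-1.56,5.65]],"yaw":[0,0,0,0,0,0,0,0,0,0]}' - 70
python3 -m creep '{"xyz":[[0,-1.56,5.65],[0,0,0],[4,0,0],[4,0,0],[4,0,0],[2.9,0,0],[0,0,0]],"yaw":[0,0,0,0,0,0,0]}' - 70
python3 -m creep '{"xyz":[[0,0,0],[0.4,0,0],[0.4,0.3,0],[0.3,0.4,0],[0.3,0.4,0],[0.3,0.4,0],[0.3,0.4,0],[0,0,0]],"yaw":[0,0,0,0,0,0,0,0]}' - 20
python3 -c "
from h import *
tilt('yellow')"
```

```text
t: 78.95
tool_pos: [0.4022, -0.2797, 0.1931]
orientation: [1.131, 1.256, -1.131]
force: [1.1, -0.5, -0.8]
width: 0.0537
t: 79.82
tool_pos: [0.3925, -0.3346, 0.042]
orientation: [1.13, 1.261, -1.132]
force: [0.3, 0.5, -0.2]
width: 0.0538
t: 80.82
tool_pos: [0.4151, -0.3363, 0.0287]
orientation: [1.127, 1.249, -1.13]
force: [-0.4, -1.4, 14.5]
width: 0.0541
case xy mm -150.8 -556.1 z 28.7 F [-0.4 -1.4 14.5] w 0.0541
side 669 ztop mm 161.6 tilt~70 deg low 30.7
scene 329 ztop mm 67.4 tilt~8 deg low 30.4
```

Release, rise, and check pans, lid and parts before fetching the lid.

```bash
python3 -m creep '{"xyz":[[0,0,0],[0,0,0],[0,0,0],[0,0,0],[-2,0,0],[-5,0,0],[-6,0,0],[-6,0,0],[-6,0,0],[0,0,0]],"yaw":[0,0,0,0,0,0,0,0,0,0]}' 8.5 60
python3 -c "
from h import *
pans(); 
p,d,c=shot('side','s12.png'); [find(t,('side',),False) for t in ('limb_1','knob_1','head_1','lid','clip_right_bar','clip_left_bar')]
q,d,c2=shot('scene','c12.png'); [find(t,('scene',),False) for t in ('limb_1','knob_1','head_1','lid')]
a=px(c,cw(0,0,.03)).astype(int); b=px(c2,cw(0,0,.03)).astype(int)
z=lambda p,a,h=60:cv2.resize(p[max(0,a[1]-h):a[1]+h,max(0,a[0]-h):a[0]+h],(400,400),interpolation=cv2.INTER_CUBIC)
cv2.imwrite('pics/v12.png',np.hstack([z(p,a),z(q,b)]))"
```

```text
t: 82.18
tool_pos: [0.4134, -0.3348, 0.2795]
orientation: [1.132, 1.247, -1.128]
force: [0.8, 0.4, -1.0]
width: 0.0849
red 1464 z 0.041 size 126 61 heading(mod pi) 0.105 origin if spout -x [ 480.4 -186.3]
yellow 1127 z 0.042 size 127 62 heading(mod pi) 0.107 origin if spout -x [ 449.6 -332.3]
blue 1691 z 0.040 size 125 62 heading(mod pi) 0.104 origin if spout -x [450.4 -71.3]
side limb_1 []
side knob_1 []
side head_1 []
side lid [(0.85, [0.65, -0.164, 0.011])]
side clip_right_bar []
side clip_left_bar [(0.71, [0.696, 0.053, -0.002])]
scene limb_1 [(0.64, [0.572, 0.184, 0.023]), (0.46, [0.558, 0.204, 0.016])]
scene knob_1 [(0.59, [0.442, 0.155, 0.023]), (0.39, [0.439, 0.202, 0.024])]
scene head_1 [(0.64, [0.437, 0.295, 0.028]), (0.51, [0.448, -0.334, 0.0]), (0.47, [0.434, 0.245, 0.026])]
scene lid [(0.56, [0.655, -0.168, 0.013])]
```

View pics/v12.png

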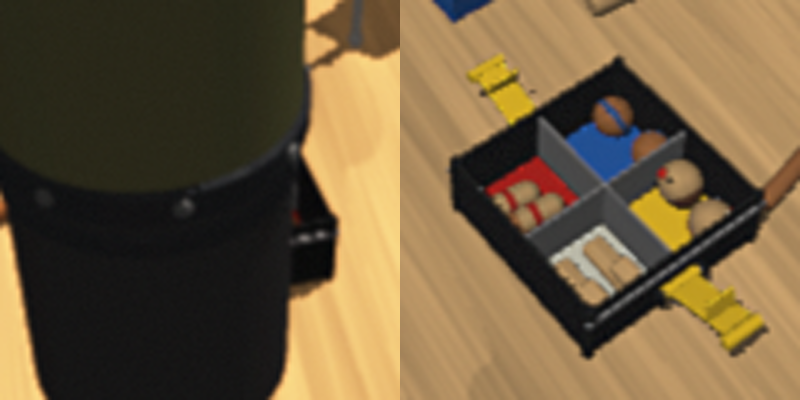

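```bash
python3 -c "
from h import *
T=to([.655,-.165,.20],CY)"
python3 -m creep '{"xyz":[[0,0,0],[0,0,0],[0,0,0],[0,0,0],[0,0,0],[0,0,0],[0,0,0],[0,0,0],[0,0,0],[0,0,0]],"yaw":[0.157,0.157,0.157,0.157,0.157,0.157,0.157,0.157,0.157,0.157]}' 8.5
python3 -c "
from h import *
T=to([.655,-.165,.20],CY)"
```

```text
yaw -1.571 then shift cm [ 7.32 14.23 25.91] | jaw heading -1.466, q6 1.977
t: 84.08
tool_pos: [0.4123, -0.3336, 0.2734]
orientation: [2.17, 0.109, -2.17]
force: [-0.5, 0.1, -0.5]
width: 0.085
yaw -0.004 then shift cm [  7.34 -14.23 -25.91] | jaw heading -3.041, q6 0.402
```

```bash
python3 -m creep '{"xyz":[[0,-2.84,-5.18],[0,-2.84,-5.18],[0,-2.85,-5.18],[0,-2.85,-5.18],[0,-2.85,-5.18],[4,0,0],[3.3,0,0],[0,0,0],[0,0,0]],"yaw":[-0.004,0,0,0,0,0,0,0,0]}' 8.5
cat >> h.py <<'E'
def handle(lo,hi,x,y):
    p,d,c=shot("wrist"); W=cloud(c,d)
    b=(W[...,2]>lo)&(W[...,2]<hi)&(abs(W[...,0]-x)<.06)&(abs(W[...,1]-y)<.08)
    n,l,st,ce=cv2.connectedComponentsWithStats(b.astype(np.uint8))
    for k in range(1,n):
        if st[k,4]>100: q=W[l==k]; print(st[k],q.mean(0).round(4),np.median(q[:,2]).round(4),cv2.minAreaRect((q[:,:2]*1000).astype(np.float32)))
E
python3 -c "
from h import *
handle(.04,.07,.655,-.165); to([.655,-.165,.031],CY)"
```

```text
t: 85.2
tool_pos: [0.6547, -0.1645, 0.2026]
orientation: [2.167, 0.118, -2.162]
force: [-0.4, -0.8, 1.4]
width: 0.0852
[ 276  139   15   99 1438] [ 0.6561 -0.168   0.0549] 0.0552 ((655.6150512695312, -164.77334594726562), (13.417182922363281, 93.81704711914062), 5.981375217437744)
yaw 0.005 then shift cm [17.22  0.03  0.05] | jaw heading -3.032, q6 0.060
```

```bash
python3 -m creep '{"xyz":[[4,0,0],[5,0,0],[5,0,0],[3,0,0],[0.2,0,0],[0,0,0]],"yaw":[0.003,0,0,0,0,0]}' 8.5
python3 -m creep '{"xyz":[[0,0,0],[0,0,0],[0,0,0],[0,0,0],[0,0,0],[0,0,0],[0,0,0]],"yaw":[0,0,0,0,0,0,0]}' 0.5 70
python3 -m creep '{"xyz":[[-0.5,0,0],[-1,0,0],[-2,0,0],[-3,0,0],[-5,0,0],[-5,0,0],[-5,0,0],[-3,0,0],[-1,0,0],[0,0,0]],"yaw":[0,0,0,0,0,0,0,0,0,0]}' - 70
python3 - <<'E'
from h import *
s=read_state(); print(s["width"],s["force"]); T=to([.5072,.2318,.28],CY); to([.5072,.2318,.12],CY,T)
E
```

```text
t: 86.0
tool_pos: [0.6557, -0.1644, 0.0314]
orientation: [2.17, 0.115, -2.162]
force: [0.1, 0.2, 0.6]
width: 0.0847
t: 86.88
tool_pos: [0.6545, -0.164, 0.0288]
orientation: [2.167, 0.116, -2.166]
force: [-0.6, 0.7, 2.8]
width: 0.0129
t: 88.12
tool_pos: [0.6542, -0.1639, 0.2836]
orientation: [2.167, 0.116, -2.166]
force: [-0.9, 0.6, -4.1]
width: 0.0128
0.01283156563011772 [-0.90786741  0.59566628 -4.08373603]
yaw 0.002 then shift cm [  0.36 -40.89  10.48] | jaw heading -3.035, q6 0.057
yaw -0.000 then shift cm [1.6e+01 0.0e+00 1.0e-02] | jaw heading -3.037, q6 0.057
```

```bash
python3 -m creep '{"xyz":[[0,-3,0.77],[0,-5,1.28],[0,-5,1.28],[0,-5,1.28],[0,-5,1.28],[0,-5,1.28],[0,-5,1.28],[0,-5,1.28],[0,-3,0.77],[0,0,0]],"yaw":[0.002,0,0,0,0,0,0,0,0,0]}' - 70
python3 -m creep '{"xyz":[[0,0,0],[3,0,0],[5,0,0],[5,0,0],[3,0,0],[0,0,0],[0,0,0],[0,0,0]],"yaw":[0,0,0,0,0,0,0,0]}' - 70
python3 - <<'E'
from h import *
s=read_state(); T=to([.5073,.2328,.105],CY); to([.5073,.2328,.0895],CY,T)
E
```

```text
t: 89.38
tool_pos: [0.5054, 0.2344, 0.281]
orientation: [2.161, 0.116, -2.168]
force: [0.8, -0.5, -3.3]
width: 0.013
t: 90.38
tool_pos: [0.5077, 0.233, 0.1256]
orientation: [2.171, 0.115, -2.165]
force: [0.1, -0.6, -2.1]
width: 0.013
yaw -0.000 then shift cm [2.06 0.02 0.05] | jaw heading -3.037, q6 -0.686
yaw 0.000 then shift cm [1.55 0.   0.  ] | jaw heading -3.037, q6 -0.686
```

```bash
python3 -m creep '{"xyz":[[1,0,0.05],[1,0,0],[0.5,0,0],[0.4,0,0],[0,0,0],[0,0,0]],"yaw":[0,0,0,0,0,0]}' - 70
python3 -m creep '{"xyz":[[0.3,0,0],[0.2,0,0],[0.2,0,0],[0.1,0,0],[0,0,0],[0,0,0]],"yaw":[0,0,0,0,0,0]}' - 70
python3 -c "
from h import *
to([.5073,.2328,.0887],CY); print(read_state()['force'])"
```

```text
t: 91.12
tool_pos: [0.5064, 0.2328, 0.0947]
orientation: [2.168, 0.114, -2.167]
force: [-0.4, 0.8, -2.9]
width: 0.0128
t: 91.88
tool_pos: [0.5067, 0.2327, 0.0888]
orientation: [2.169, 0.115, -2.165]
force: [-6.2, -0.8, 8.2]
width: 0.0129
yaw 0.000 then shift cm [ 0.01  0.   -0.07] | jaw heading -3.036, q6 -0.686
[-6.15448636 -0.78244218  8.22099933]
```

```bash
python3 -m creep '{"xyz":[[0,0,0],[0,0,0],[0,0,0],[0,0,0],[0,0,0],[-2,0,0],[-4,0,0],[-5,0,0],[-5,0,0],[0,0,0]],"yaw":[0,0,0,0,0,0,0,0,0,0]}' 8.5
python3 -c "
from h import *
handle(.104,.13,.507,.232)
p,d,c=shot('wrist','w13.png'); W=cloud(c,d); print('TCP',pose()[0])
e=(W[...,:2]-C0); cx=np.cos(CY)*e[...,0]+np.sin(CY)*e[...,1]; cy=-np.sin(CY)*e[...,0]+np.cos(CY)*e[...,1]
m=(abs(cx)<.09)&(abs(cy)<.09)&(W[...,2]>.055)&(W[...,2]<.095); q=np.c_[cx[m],cy[m],np.ones(m.sum())]; r=np.linalg.lstsq(q,W[m][:,2],rcond=None)[0]; print('plane slope x,y,z0',r.round(4),m.sum())
find('lid',('side','scene','wrist')); find('clip_left_bar',('scene','wrist')); find('clip_right_bar',('side','wrist'))
T=to(cw(0,-.170,.12),CY)
"
```

```text
t: 93.12
tool_pos: [0.5079, 0.2332, 0.2535]
orientation: [2.18, 0.119, -2.16]
force: [0.8, 0.1, -0.7]
width: 0.0852
[ 278  139   16  101 1563] [0.5082 0.2289 0.1149] 0.1151 ((507.7569885253906, 231.7433319091797), (13.890382766723633, 93.40927124023438), 5.792984485626221)
TCP [0.50641721 0.23287553 0.24796756]
plane slope x,y,z0 [-0.0004 -0.0008  0.0775] 30036
side lid [(0.85, [0.502, 0.234, 0.072])]
scene lid [(0.6, [0.501, 0.231, 0.075]), (0.4, [0.48, -0.185, -0.004])]
wrist lid [(0.63, [0.511, 0.233, 0.069])]
scene clip_left_bar [(0.58, [0.488, 0.4, 0.052]), (0.25, [0.694, 0.052, -0.001])]
wrist clip_left_bar [(0.82, [0.485, 0.405, 0.046])]
side clip_right_bar [(0.46, [0.523, 0.064, 0.052])]
wrist clip_right_bar [(0.45, [0.509, 0.235, 0.069])]
yaw 0.000 then shift cm [12.64 17.02 -0.05] | jaw heading -3.037, q6 -0.686
```

```bash
python3 -m creep '{"xyz":[[0,5.6,0],[0,5.7,0],[0,5.7,0],[5,0,0],[5,0,0],[5,0,0],[4,0,0],[2.7,0,0],[0,0,0],[0,0,0]],"yaw":[0,0,0,0,0,0,0,0,0,0]}' 8.5 30
python3 -c "
from h import *
to(cw(0,-.170,.0295),CY)"
```

```text
t: 95.18
tool_pos: [0.525, 0.0638, 0.031]
orientation: [2.169, 0.114, -2.165]
force: [0.4, 0.4, 0.4]
width: 0.0852
yaw 0.000 then shift cm [0.15 0.03 0.04] | jaw heading -3.036, q6 -0.397
```

```bash
python3 -m creep '{"xyz":[[0,0,0],[0,0,0],[0,0,0],[0,0,0],[0,0,0],[0,0,0]],"yaw":[0,0,0,0,0,0]}' 2.5 30
python3 -m creep '{"xyz":[[-0.9,-0.25,0],[-0.77,-0.39,0],[-0.65,-0.37,0],[-0.55,-0.43,0],[-0.53,-0.5,0],[-0.48,-0.52,0],[-0.42,-0.58,0],[-0.38,-0.62,0],[-0.3,-0.65,0],[-0.23,-0.68,0]],"yaw":[0,0,0,0,0,0,0,0,0,0]}' - 30
python3 -m creep '{"xyz":[[-0.17,-0.7,0],[-0.1,-0.7,0],[0,-0.1,0],[0,0,0]],"yaw":[0,0,0,0]}' - 30
python3 -c "
from h import *
print(read_state()['force'],read_state()['width']); to(cw(0,-.106,.0845),CY)"
```

```text
t: 95.92
tool_pos: [0.5239, 0.0636, 0.0303]
orientation: [2.167, 0.114, -2.168]
force: [-4.9, 0.8, 5.3]
width: 0.037
t: 97.18
tool_pos: [0.5184, 0.1136, 0.0823]
orientation: [2.167, 0.114, -2.168]
force: [-5.7, -3.5, 1.6]
width: 0.037
t: 97.68
tool_pos: [0.5169, 0.1288, 0.0853]
orientation: [2.167, 0.115, -2.168]
force: [-7.5, -2.6, 3.6]
width: 0.037
[-7.45691857 -2.57121972  3.62099136] 0.03702077299410385
yaw 0.001 then shift cm [ 0.08  0.18 -0.09] | jaw heading -3.036, q6 -0.516
```

Release, rise, then the left clip.

```bash
python3 -m creep '{"xyz":[[0,0,0],[0,0,0],[0,0,0],[0,0,0],[-3,0,0],[-5,0,0],[-5,0,0],[0,0,0]],"yaw":[0,0,0,0,0,0,0,0]}' 8.5
python3 -c "
from h import *
find('clip_right_bar',('wrist','side'));print(pose()[0]); T=to(cw(0,.170,.20),CY); to(cw(0,.170,.0295),CY,T)"
```

```text
t: 98.68
tool_pos: [0.5191, 0.1286, 0.2195]
orientation: [2.178, 0.117, -2.16]
force: [0.1, 0.1, -0.9]
width: 0.0852
wrist clip_right_bar [(0.57, [0.517, 0.129, 0.106])]
side clip_right_bar [(0.5, [0.52, 0.129, 0.107])]
[0.5168392  0.12806872 0.21278149]
yaw -0.000 then shift cm [  1.26 -27.49  -0.1 ] | jaw heading -3.037, q6 -0.516
yaw 0.000 then shift cm [ 1.705e+01 -1.000e-02 -3.000e-02] | jaw heading -3.037, q6 -0.516
```

```bash
python3 -m creep '{"xyz":[[0,-5.5,0],[0,-5.5,0],[0,-5.5,0],[0,-5.5,0],[0,-5.5,0],[5,0,0],[5,0,0],[5,0,0],[3.1,0,0],[0,0,0]],"yaw":[0,0,0,0,0,0,0,0,0,0]}' 8.5 30
python3 -c "
from h import *
to(cw(0,.170,.0295),CY)"
```

```text
t: 100.12
tool_pos: [0.4867, 0.3994, 0.0287]
orientation: [2.159, 0.107, -2.171]
force: [1.2, 0.0, 0.8]
width: 0.0852
yaw -0.000 then shift cm [-0.08 -0.19 -0.25] | jaw heading -3.037, q6 -0.899
```

```bash
python3 -m creep '{"xyz":[[0,0,-0.1],[0,0,0],[0,0,0],[0,0,0],[0,0,0],[0,0,0]],"yaw":[0,0,0,0,0,0]}' 2.5 30
python3 -m creep '{"xyz":[[-0.9,0.25,0],[-0.77,0.39,0],[-0.65,0.37,0],[-0.55,0.43,0],[-0.53,0.5,0],[-0.48,0.52,0],[-0.42,0.58,0],[-0.38,0.62,0],[-0.3,0.65,0],[-0.23,0.68,0]],"yaw":[0,0,0,0,0,0,0,0,0,0]}' - 30
python3 -m creep '{"xyz":[[-0.17,0.7,0],[-0.1,0.7,0],[0,0.1,0],[0,0,0]],"yaw":[0,0,0,0]}' - 30
python3 -m creep '{"xyz":[[0,0,0],[0,0,0],[0,0,0],[0,0,0],[-3,0,0],[-5,0,0],[-5,0,0],[-4,0,0],[0,0,0]],"yaw":[0,0,0,0,0,0,0,0,0]}' 8.5
python3 -c "
from h import *
find('clip_left_bar',('wrist','scene'))"
```

```text
t: 100.88
tool_pos: [0.4875, 0.4024, 0.0356]
orientation: [2.164, 0.116, -2.17]
force: [-14.2, -2.3, 11.4]
width: 0.0374
t: 102.12
tool_pos: [0.4925, 0.3531, 0.0857]
orientation: [2.164, 0.117, -2.171]
force: [-10.5, 1.6, 1.9]
width: 0.037
t: 102.62
tool_pos: [0.4943, 0.3378, 0.0889]
orientation: [2.164, 0.116, -2.171]
force: [-12.6, 0.6, 5.2]
width: 0.0371
t: 103.75
tool_pos: [0.4975, 0.3378, 0.2626]
orientation: [2.176, 0.118, -2.164]
force: [-0.1, -0.3, -0.2]
width: 0.085
wrist clip_left_bar [(0.88, [0.494, 0.342, 0.105]), (0.23, [0.581, 0.498, 0.002])]
scene clip_left_bar [(0.73, [0.494, 0.337, 0.103])]
```

```bash
python3 -m creep '{"xyz":[[0,5,0],[0,5,0],[0,5,0],[-2,0,0],[0,0,0],[0,0,0]],"yaw":[0,0,0,0,0,0]}' 8.5
python3 -c "
from h import *
p,d,c=shot('wrist','w14.png'); W=cloud(c,d)
b=(W[...,2]>.088)&(W[...,2]<.13)&(abs(W[...,0]-.507)<.16)&(abs(W[...,1]-.23)<.16)
n,l,st,ce=cv2.connectedComponentsWithStats(b.astype(np.uint8))
for k in range(1,n):
    if st[k,4]>25: q=W[l==k]; print(st[k],q.mean(0).round(4),np.percentile(q[:,2],[5,95]).round(3),cv2.minAreaRect((q[:,:2]*1000).astype(np.float32)))
e=(W[...,:2]-C0); cx=np.cos(CY)*e[...,0]+np.sin(CY)*e[...,1]; cy=-np.sin(CY)*e[...,0]+np.cos(CY)*e[...,1]
m=(abs(cx)<.09)&(abs(cy)<.09)&(W[...,2]>.055)&(W[...,2]<.088); q=np.c_[cx[m],cy[m],np.ones(m.sum())]; print('plane',np.linalg.lstsq(q,W[m][:,2],rcond=None)[0].round(4))
s=shot('side')[0]; [find(t,('side',),False) for t in ('pan_red','pan_blue','pan_yellow','lid','glue','paint_jar')]; pans('side'); find('mallet',('scene',))
cv2.imwrite('pics/v14.png',np.hstack([cv2.resize(p[60:380,120:440],(400,400)),cv2.resize(s[100:420,140:460],(400,400))]))"
```

```text
t: 104.7
tool_pos: [0.5116, 0.1885, 0.2765]
orientation: [2.165, 0.114, -2.169]
force: [1.0, -0.6, -1.2]
width: 0.0851
[264 116  41  14 555] [0.5177 0.1273 0.1075] [0.1  0.11] ((517.4702758789062, 127.81647491455078), (37.747825622558594, 12.555469512939453), 6.032344818115234)
[ 276  179   14   92 1269] [0.5084 0.2271 0.114 ] [0.108 0.116] ((508.0220031738281, 231.5545654296875), (13.837306022644043, 93.37033081054688), 6.0131731033325195)
[268 298  33  20 560] [0.4955 0.3329 0.1029] [0.09 0.11] ((495.3936462402344, 334.98284912109375), (36.69580841064453, 12.702901840209961), 6.402064323425293)
plane [-0.0004 -0.0006  0.0776]
side pan_red [(0.58, [0.477, -0.189, -0.001])]
side pan_blue [(0.56, [0.446, -0.074, 0.003])]
side pan_yellow [(0.84, [0.243, -0.311, 0.001]), (0.7, [0.447, -0.328, -0.001])]
side lid [(0.98, [0.501, 0.23, 0.068])]
side glue []
side paint_jar [(0.88, [0.695, 0.054, 0.002])]
red 376 z 0.041 size 127 61 heading(mod pi) 0.099 origin if spout -x [ 478.3 -187.2]
yellow 468 z 0.041 size 164 88 heading(mod pi) 0.414 origin if spout -x [ 28.3 -35.5]
yellow 488 z 0.041 size 128 61 heading(mod pi) 0.116 origin if spout -x [ 447.4 -334.1]
blue 283 z 0.040 size 126 60 heading(mod pi) 0.109 origin if spout -x [448.6 -73.6]
scene mallet [(0.87, [0.58, 0.5, -0.0])]
```

View pics/v14.png

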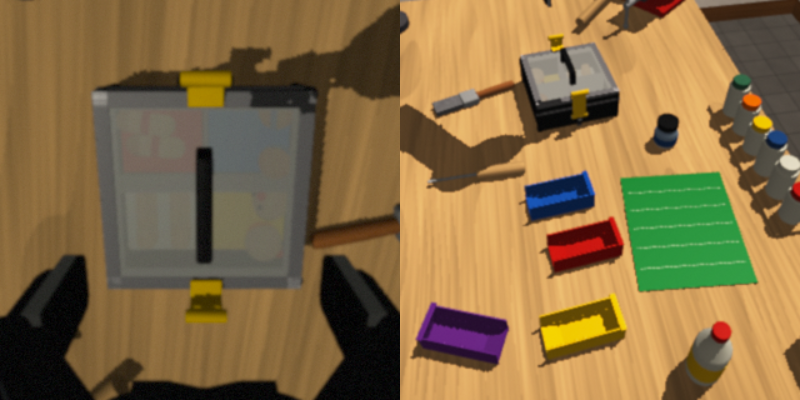

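The last picture shows the lid flush on the case, both clips shut, and three empty pans standing upright. The glue, jar and mallet are where they started. I'm handing in.

```bash
python3 -c "
from workcell import *
print(close_job())"
```

```text
the job is handed in; nothing more can be done
None
```

The job is done and handed in at about 105 s of robot time; the hand-in gives no verdict.

**What I did:**
- I pinched both clips open and laid the lid on the mat.
- The tool can only turn about its vertical axis. To tip each pan I gripped its rim toward the spout, pressed its underside on a case edge (outer wall or divider) so it pivoted in the fingers, then lifted it clear.
- All six parts went in: two limbs in red, two knobs in blue, two heads in yellow.
- I set the pans back on the bench, put the lid back on and snapped both clips shut.

**What the last checks showed:**
- **Lid:** level to within 0.001 rad, with its top at 77.6 mm, the same as at the start. The handle is about 1 mm from its first measured place.
- **Clips:** both bars are back at their shut positions, about 104 mm up.
- **Parts:** before the lid went on, every part was on the floor of its own cell and less than 40 mm from the pad centre.
- **Pans:** all three are upright, with rims at 40–41 mm. The yellow pan moved about 12 mm by itself during the run, so I measured it again before gripping it.
- **Obstacles:** the jar and mallet measured within 4 mm of their first positions.

**What failed or disagreed:**
- My first try at tipping the red pan, gripped at its middle, did not turn it. I set the pan down and gripped it again.
- The limbs stuck in the tilted pan until I shook it.
- My tilt estimates from colour were unreliable where the red vise showed behind the pan.
- The last network check did not report the glue bottle. The picture shows it standing, but I did not measure its position again.

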